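# Put the mineral blocks away in the tilt-out bin

### The arm

A 6-joint arm with a two-finger parallel gripper is mounted at the origin on the work surface. World frame = base frame: x ahead of the robot, y to its left, z up, the work surface at z = 0. Lengths are in mm, angles in rad, forces in N, time in s.
With the tool pointing down it reaches from about 300 to 750 mm from the base axis. Payload 8.5 kg.
Tool frame: the origin (TCP) lies on the centre line of the jaws, within the pads' length; the fingertips stand 25 mm ahead of it and the grasp point (between the pads) lies 6 mm ahead of it (env.tcp_to_tips is the distance from the TCP to the fingertips, in mm); z points along the fingers, y is the direction in which the jaws open and shut (so a half turn about z gives the same grasp; the last joint's range is limited). The gripper opens to 88 mm and grips with 3 to 60 N. Pads are 18 mm wide; open, the fingers measure 123 mm over their backs; the gripper's body (75 mm by 187 mm) begins 45 mm behind the grasp point.
Start: joints at [1.131, 0.381, 1.297, -0, 1.464, -0.215], TCP at [122.594, 536.145, 263.748] pointing down, gripper open.
Joint ranges: [-3.11, 3.11], [-0.89, 2.33], [0.22, 2.48], [-1.42, 4.56], [0.17, 2.85], [-2.88, 2.88]. Speed limits (rad/s): [2.39, 2.39, 3.14, 3.14, 3.14, 3.14].

### API

Orientations are given as [roll, pitch, yaw] about the fixed x, y, z axes, in that order (R = Rz(yaw) Ry(pitch) Rx(roll)).
In Python, from plant import state, eyes, env gives the robot as it stands. The module is installed in compiled form; this text tells all that it offers.
- The arm moves only by the tool play_rows, never from a script. Its argument "increments" is one flat list of numbers, 7 for each row, row after row: the shift along the world's x, y, z in m, then the turn, a rotation vector about the world's x, y, z in rad, then the opening, from 0 (shut) to 1 (fully open). In form: [x, y, z, rx, ry, rz, claw, x, y, z, rx, ry, rz, claw, ...]. A call has 1 to 12 rows; each row shifts and turns the commanded pose from where the row before left it; what a row does not reach is not made up. A row lasts 1/12 s, in which the tool goes at most 41.7 mm and 7.16 degrees, less where a joint would pass 70% of its speed; a pose out of reach is approached as far as the arm can. A call is refused whole if a number of a shift passes 0.0417 or a number of a turn 0.125, either way. A call with a gripper value outside its range is refused whole. The fingers move at their own pace and stop on an object; the grip force is fixed at half the most. Time passes only in rows, so rows that do not move let the fingers close. It gives the time, the measured TCP pose, the force and the opening at its end, in the units of the state.
- state(): the state, without advancing time (a new reading comes with each control period).
- eyes.grab_frame(name): name is "side" or "top"; returns a dict with "image" (420x560x3 uint8, red, green, blue), "mtx" (3x3 intrinsics, pixels), "dist_coeffs" ([k1, k2, p1, p2, k3] as OpenCV has them; the pictures are not rectified), "cam_to_world" (4x4, takes a point from camera to world coordinates). Camera axes: x right, y down, z forward; pixel columns grow to the right and rows downward; lengths in mm; the calibration is good to about 2 mm. A picture is of the moment at which its call begins. There is no depth.
- env.job_done(): hands the job in, once; it reports no verdict.
The state is a dict: "time_s": time; "joints": joint angles; "joint_vel": joint speeds; "effort": joint torques, N m; "ee_pos": TCP position; "orientation": TCP orientation; "ft_force": force on the tool from outside, world axes, zero at the start; "ft_torque": the same for the moment, N m; "opening": finger opening in mm.
Only numpy, scipy, OpenCV 4.12 (cv2) and the standard library are available. Lean on these libraries where they do the work, as an engineer would, in place of code of your own. Each camera call takes 0.05 s, during which the arm holds its last target.

### The job

The budgies' new mineral blocks have to go from the wooden slide-lid box into the grey bin of the cage stand; leave the cup, nest pot, ladder and hinged seed box where they stand. Slide the lid out along its grooves and lay it flat on the table, and tilt the bin out to 40 degrees and leave it there for loading (never past 50, where it comes off its pins). With the lid off and the bin at its angle, put every block that is in the box into the bin, then push the bin fully shut.

Things in the scene. Friction and masses are not known exactly. Their poses are not given: they have to be found in the camera images.
- stand: fixed wooden cage stand, 240 deep (x) x 236 wide (y), flat top 165 high. Origin: middle of the lower edge of its front face, on the table; x points back into the stand (front face: plane x = 0, looking to -x), y along the face, z up. A low rim runs round the rear 130 mm of the top
- bin (a joint): grey tilt-out bin in the stand's front: angle in rad, 0 shut (stop), grows as its top tips out to the stand's -x, 1.0 far stop. Hinge line along the stand's y at x = 0, z = 12. Stiff: stays where left, takes 2 to 5 N at the tongue. Front panel 228 wide, 8 thick (x -8 to 0 when shut), 140 high above the hinge. At 40 degrees the mouth between panel top and stand face is a 90 mm gap
- bin_in (a point): centre of the bin's inner floor, turning with the bin; axes as the stand's when the bin is shut (x to the rear, z up). The inside is 96 deep (x), 190 wide (y); the rear wall is 80 high, the side walls 90, the front panel 140
- bin_tongue (a point): middle of the top edge of the bin's tongue lever, an upright plate 60 wide (y), 8 thick (x) on the middle of the front panel, top 192 above the hinge line; when shut it rises 39 mm above the stand's top, just in front of its face. Turns with the bin (z along the tongue)
- box: fixed plywood box with a grooved sliding lid, 200 long (x) x 156 wide (y) x 62 high. Origin: centre of its underside, on the table. Inside 184 x 130 mm, floor 8 mm above the table. On both long sides a groove for the lid, 45 to 54 mm above the table, under an 8 mm wide lip; the lid leaves only through the open -x end (end wall there 44 high)
- box_mouth (a point): middle of the box's open end, at the height of the lid; axes as the box's: the lid slides out towards -x
- lid_grip (a point): centre of the bar grip of the loose wooden lid. Lid: board 186 (x) x 142 (y) x 6 mm, 120 g; grip at its middle, 14 thick (x), 44 long (y), 28 high. This point is 20 mm above the lid's underside, 14 above its upper face. Axes as the box's while in the grooves; the lid travels about 195 mm along the box's -x to clear them
- block0_mid (a point): a pale mineral block for the budgies, 28 (x) x 36 (y) x 26 mm high with a wooden stub 12 across and 8 high on top, 34 in all, about 60 g. Point: its centre, 17 mm above its underside; z is up as it stands in the box (three to five blocks are there in a row along the box's x, about 38 mm apart; a missing one has no state)
- block1_mid (a point): a pale mineral block for the budgies, 28 (x) x 36 (y) x 26 mm high with a wooden stub 12 across and 8 high on top, 34 in all, about 60 g. Point: its centre, 17 mm above its underside; z is up as it stands in the box (three to five blocks are there in a row along the box's x, about 38 mm apart; a missing one has no state)
- block2_mid (a point): a pale mineral block for the budgies, 28 (x) x 36 (y) x 26 mm high with a wooden stub 12 across and 8 high on top, 34 in all, about 60 g. Point: its centre, 17 mm above its underside; z is up as it stands in the box (three to five blocks are there in a row along the box's x, about 38 mm apart; a missing one has no state)
- block3_mid (a point): a pale mineral block for the budgies, 28 (x) x 36 (y) x 26 mm high with a wooden stub 12 across and 8 high on top, 34 in all, about 60 g. Point: its centre, 17 mm above its underside; z is up as it stands in the box (three to five blocks are there in a row along the box's x, about 38 mm apart; a missing one has no state)
- block4_mid (a point): a pale mineral block for the budgies, 28 (x) x 36 (y) x 26 mm high with a wooden stub 12 across and 8 high on top, 34 in all, about 60 g. Point: its centre, 17 mm above its underside; z is up as it stands in the box (three to five blocks are there in a row along the box's x, about 38 mm apart; a missing one has no state)
- cup_mid (a point): bystander: stainless steel cup, 70 across, 60 high, on the stand's top towards the rear; point at half height
- nest_mid (a point): bystander: white ceramic nest pot, 110 across, 85 high, on the table; point at half height
- ladder_mid (a point): bystander: red plastic bird ladder lying flat, 180 x 70 x 12; point at its centre
- seedbox_mid (a point): bystander: closed wooden seed box with a hinged lid, 94 x 134 x 63; point at half height
Not all that is in view belongs to the job. What is meant by the part that bears lid_grip is not blue, and is the larger of those in its own colour.

How it is judged:
By the outcome, as a careful person would: the job done as asked, in the order asked, and still so for the second after the job is handed in, with the robot touching nothing.
Of block0, block1, block2, block3, block4 only 3 to 5 are there at a start; the rules pass over those that are not, and their reading is None.
At some moment in a run one of lid may be knocked a few centimetres aside while the robot is not near it.
Once in a run the grip may slacken for a moment while it holds something.
It also fails if it takes over 210 s, if anything falls off the work surface, if the arm or the gripper's body presses on something with over 40 N, if the wrist force passes 120 N, or if a joint passes its speed limit or range.

## Working session

There is one attempt and no reset: what is moved stays moved. The work goes in short steps, Python scripts to look and compute and a tool call to move; the robot and the scene stay as the last step left them, time stands still between calls to the robot, and variables do not carry over. Pictures are saved under pics/ and viewed, and the job is handed in when it is done.

Besides the shell and the picture viewer there is one more tool, called by a JSON object that holds its "fn" and its "kwargs". play_rows: Moves the arm, as the interface text tells. Its arguments: {"type":"object","properties":{"increments":{"type":"array","items":{"type":"number"}}},"required":["increments"]}

```bash
mkdir -p pics
cat > h.py <<'E'
import numpy as np, cv2
from plant import state, eyes, env
def snap(n,tag):
    f=eyes.grab_frame(n); cv2.imwrite(f'pics/{tag}.png',f['image'][:,:,::-1]); np.savez(f'pics/{tag}.npz',m=f['mtx'],d=f['dist_coeffs'],T=f['cam_to_world'],im=f['image']); return f
def crop(tag,x0,y0,x1,y1,s=4):
    im=cv2.imread(f'pics/{tag}.png')[y0:y1,x0:x1]; 
    im=cv2.resize(im,None,fx=s,fy=s,interpolation=cv2.INTER_CUBIC); 
    for x in range((x0+9)//10*10,x1,10):
        cv2.line(im,((x-x0)*s,0),((x-x0)*s,6 if x%50 else 14),(0,0,255),1)
        if x%50==0: cv2.putText(im,str(x),((x-x0)*s,26),0,.4,(0,0,255))
    for y in range((y0+9)//10*10,y1,10):
        cv2.line(im,(0,(y-y0)*s),(6 if y%50 else 14,(y-y0)*s),(0,0,255),1)
        if y%50==0: cv2.putText(im,str(y),(16,(y-y0)*s+4),0,.4,(0,0,255))
    cv2.imwrite(f'pics/{tag}_c{x0}_{y0}.png',im)
def ray(tag,u,v):
    z=np.load(f'pics/{tag}.npz'); p=cv2.undistortPoints(np.array([[[u,v]]],float),z['m'],z['d'])[0,0]
    T=z['T']; return T[:3,3],T[:3,:3]@np.array([p[0],p[1],1.])
def atz(tag,u,v,h):
    o,d=ray(tag,u,v); return o+d*(h-o[2])/d[2]
def proj(tag,P):
    z=np.load(f'pics/{tag}.npz'); Ti=np.linalg.inv(z['T']); r,_=cv2.Rodrigues(Ti[:3,:3])
    return cv2.projectPoints(np.array(P,float).reshape(-1,1,3),r,Ti[:3,3],z['m'],z['d'])[0].reshape(-1,2)
def tri(a,b):
    # a,b: (tag,u,v)
    o1,d1=ray(*a);o2,d2=ray(*b);d1/=np.linalg.norm(d1);d2/=np.linalg.norm(d2)
    A=np.stack([d1,-d2],1);s=np.linalg.lstsq(A,o2-o1,rcond=None)[0]
    p,q=o1+s[0]*d1,o2+s[1]*d2;return (p+q)/2,np.linalg.norm(p-q)
def st():
    s=state();np.set_printoptions(precision=3,suppress=True)
    for k in('time_s','joints','ee_pos','orientation','ft_force','opening'):print(k,np.array(s[k]))
E
python3 - <<'E'
from h import *
snap('side','s0');snap('top','t0');st()
for t in('s0','t0'):
    print(np.load(f'pics/{t}.npz')['T'])
E
```

```text
time_s 0.1
joints [ 1.131  0.381  1.298 -0.     1.464 -0.215]
ee_pos [122.5   535.968 263.214]
orientation [-3.14  -0.     2.917]
ft_force [0.216 0.575 0.413]
opening 88.2256078853335
[[  -0.885   -0.245    0.396  -96.466]
 [  -0.466    0.436   -0.77  1306.863]
 [   0.016   -0.866   -0.5    941.45 ]
 [   0.       0.       0.       1.   ]]
[[   0.016   -0.993    0.121  334.874]
 [  -1.      -0.015    0.004  116.27 ]
 [  -0.002   -0.121   -0.993 1507.505]
 [   0.       0.       0.       1.   ]]
```

```bash
ls .
```

```text
h.py
pics
```

View pics/s0.png

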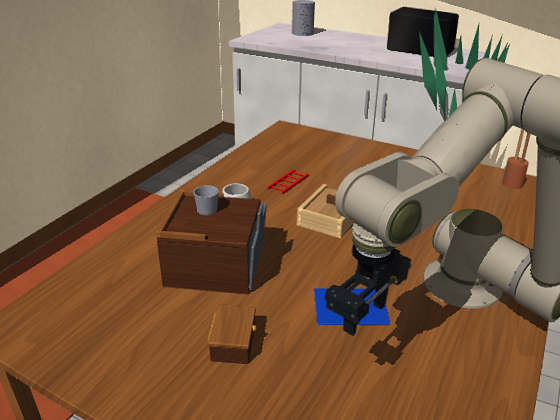

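View pics/t0.png

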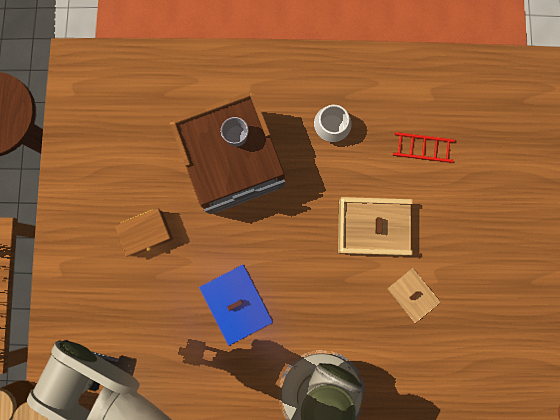

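Run:
```python
from h import *
crop('t0',320,180,450,330,5);crop('t0',160,80,300,230,5);crop('s0',290,170,350,250,8)
```

```text
(no output)
```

View pics/t0_c320_180.png

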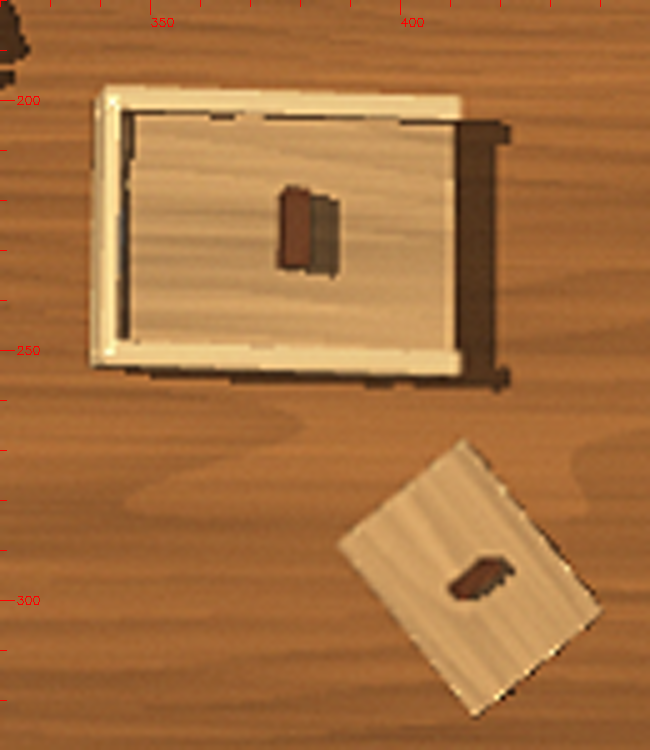

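View pics/t0_c160_80.png

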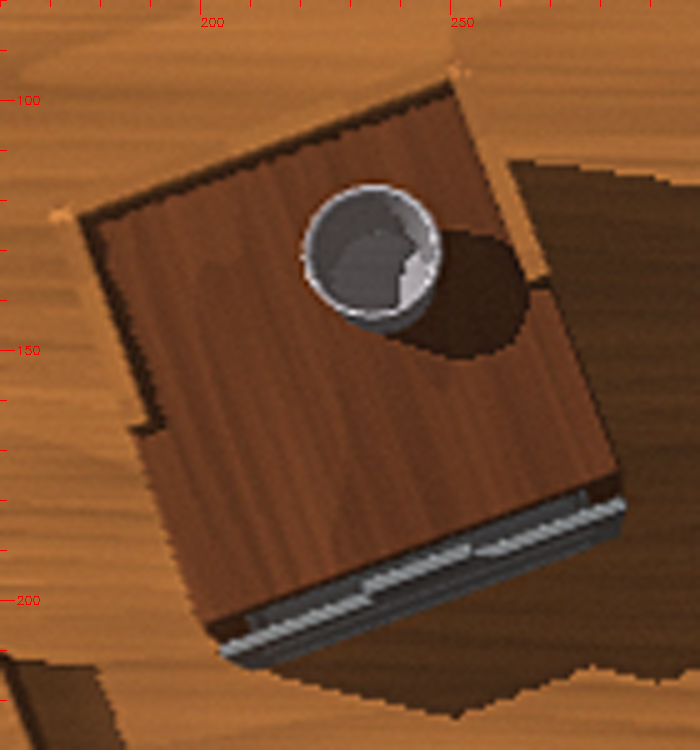

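View pics/s0_c290_170.png

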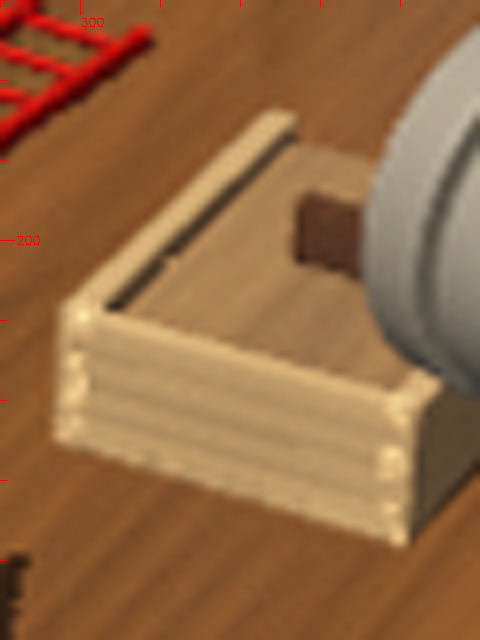

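```bash
cat >> h.py <<'E'
from scipy.optimize import least_squares
def fitpose(obs,x0):
    # obs: list of (tag,u,v,[model xyz]); pose x,y,yaw on table
    def W(p,m):
        c,s=np.cos(p[2]),np.sin(p[2]);return np.array([p[0]+c*m[0]-s*m[1],p[1]+s*m[0]+c*m[1],m[2]])
    f=lambda p:np.concatenate([proj(o[0],W(p,o[3]))[0]-o[1:3] for o in obs])
    r=least_squares(f,x0,x_scale=[100,100,1]);return r.x,r.fun.reshape(-1,2)
def cp(u,v,x0,y0,s): return (u+.5)/s-.5+x0,(v+.5)/s-.5+y0
def tw(p,m):
    c,s=np.cos(p[2]),np.sin(p[2]);return np.array([p[0]+c*m[0]-s*m[1],p[1]+s*m[0]+c*m[1],m[2]])
E
python3 - <<'E'
from h import *
np.set_printoptions(precision=2,suppress=True)
C=lambda u,v:cp(u,v,320,180,5); S=lambda u,v:cp(u,v,290,170,8)
# box +x = world +y (image left); box y = world -x = image down
obs=[('t0',*C(106,87),[100,-78,62]),('t0',*C(462,96),[-100,-78,62]),('t0',*C(461,375),[-100,78,62]),('t0',*C(105,366),[100,78,62])]
p,r=fitpose(obs,[400,-50,1.57]);print(p,r)
# side-image
for m in([100,-78,62],[100,78,62],[100,-78,0],[100,78,0]): print(m,(proj('s0',tw(p,m))[0]-[290,170]+.5)*8)
print('grip top',atz('t0',*C(294,230),48+28), tw(p,[0,0,0]))
D=lambda u,v:cp(u,v,160,80,5)
for u,v in((215,622),(622,468),(548,280),(135,428)): print(atz('t0',*D(u,v),165))
obs=[('t0',*D(207,628),[0,118,165]),('t0',*D(622,468),[0,-118,165]),('t0',*D(550,285),[110,-118,165]),('t0',*D(135,430),[110,118,165])]
p,r=fitpose(obs,[500,300,.4]);print('stand',p,r)
print('tongue mid top shut',tw(p,[-4,0,204]),(proj('t0',tw(p,[-4,0,204]))[0]-[160,80])*5)
E
```

```text
[ 472.   -146.54    1.56] [[ 0.22  0.1 ]
 [-0.18  0.14]
 [ 0.23 -0.17]
 [-0.26 -0.07]]
[100, -78, 62] [ 66.28 306.01]
[100, 78, 62] [424.76 407.72]
[100, -78, 0] [ 61.89 436.97]
[100, 78, 0] [413.57 541.37]
grip top [ 470.86 -149.55   76.  ] [ 472.   -146.54    0.  ]
[511.86 325.06 165.  ]
[596.62 114.04 165.  ]
[697.35 154.75 165.  ]
[614.33 370.97 165.  ]
stand [552.16 221.77   0.38] [[-0.92 -0.12]
 [ 0.78  0.47]
 [ 0.53 -1.13]
 [-0.38  0.74]]
tongue mid top shut [548.44 220.3  204.  ] [409.63 541.51]
```

Run:
```python
from h import *
crop('s0',150,180,280,300,6)
crop('t0',190,160,300,220,7)
```

```text
(no output)
```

View pics/s0_c150_180.png

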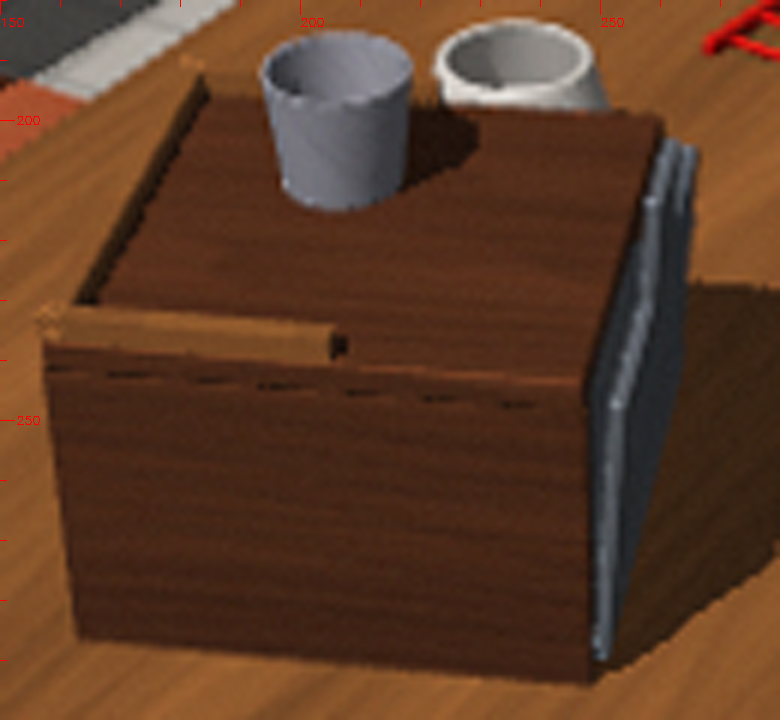

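View pics/t0_c190_160.png

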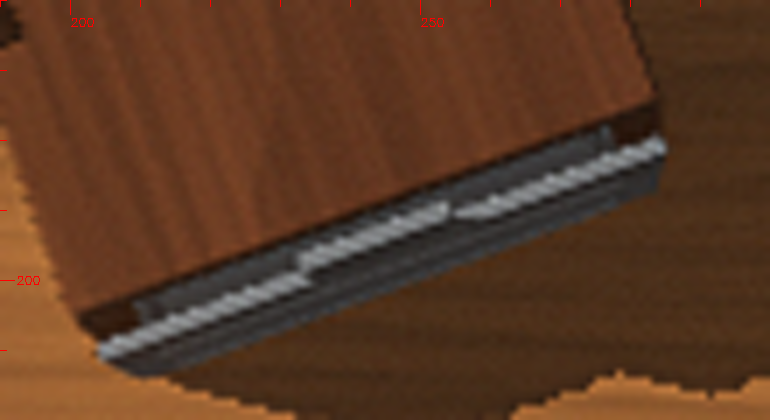

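```bash
cat >> h.py <<'E'
def binpt(p,th,y,h,x=0.):
    # point at stand y, height h above hinge along panel, x offset (shut frame)
    c,s=np.cos(th),np.sin(th); X=x*c-h*s; Z=12+x*s+h*c  # tip top to -x
    return tw(p,[X,y,Z])
E
python3 - <<'E'
from h import *
np.set_printoptions(precision=2,suppress=True)
S=lambda u,v:cp(u,v,150,180,6); D=lambda u,v:cp(u,v,190,160,7)
obs=[('s0',*S(585,380),[0,118,165]),('s0',*S(590,683),[0,118,0]),('s0',*S(78,638),[240,118,0]),('s0',*S(660,118),[0,-118,165]),
('t0',*D(76,315),[0,118,165]),('t0',*D(655,102),[0,-118,165])]
p,r=fitpose(obs,[552,222,.38]);print(p);print(r)
# side resid in px
# bin angle: tongue top ends in top view; panel top ends
for th in np.radians([0,5,8,10,12,15]):
    q=[binpt(p,th,114,140,-8),binpt(p,th,-114,140,-8),binpt(p,th,30,192,-4),binpt(p,th,-30,192,-4)]
    print(round(np.degrees(th)),((proj('t0',q)-[190,160]+.5)*7).round(0).tolist(),((proj('s0',q)-[150,180]+.5)*6).round(0).tolist())
E
```

```text
[552.43 224.14   0.38]
[[-0.19  0.14]
 [ 0.21  0.11]
 [-0.18  0.01]
 [ 0.63 -1.3 ]
 [-1.2   0.53]
 [ 0.68 -0.73]]
0 [[91.0, 340.0], [658.0, 127.0], [283.0, 230.0], [438.0, 172.0]] [[605.0, 403.0], [680.0, 139.0], [624.0, 197.0], [645.0, 131.0]]
5 [[102.0, 370.0], [669.0, 157.0], [299.0, 273.0], [454.0, 215.0]] [[633.0, 407.0], [704.0, 143.0], [662.0, 202.0], [681.0, 135.0]]
8 [[109.0, 388.0], [676.0, 176.0], [309.0, 299.0], [464.0, 241.0]] [[650.0, 411.0], [719.0, 146.0], [684.0, 206.0], [703.0, 139.0]]
10 [[114.0, 401.0], [680.0, 188.0], [315.0, 316.0], [471.0, 258.0]] [[661.0, 414.0], [729.0, 149.0], [699.0, 210.0], [717.0, 142.0]]
12 [[118.0, 413.0], [685.0, 200.0], [322.0, 333.0], [477.0, 275.0]] [[672.0, 417.0], [738.0, 151.0], [714.0, 213.0], [731.0, 146.0]]
15 [[126.0, 431.0], [691.0, 218.0], [332.0, 359.0], [487.0, 301.0]] [[688.0, 422.0], [753.0, 156.0], [736.0, 220.0], [752.0, 152.0]]
```

{"fn": "play_rows", "kwargs": {"increments": [0.0226,-0.0151,0,0,0,0.03,0,0.0226,-0.0151,0,0,0,0.03,0,0.0226,-0.0151,0,0,0,0.03,0,0.0226,-0.0151,0,0,0,0.03,0,0.0226,-0.0151,0,0,0,0.03,0,0.0226,-0.0151,0,0,0,0.03,0,0.0226,-0.0151,0,0,0,0.03,0,0.0226,-0.0151,0,0,0,0.03,0,0.0226,-0.0151,0,0,0,0.03,0,0.0226,-0.0151,0,0,0,0.03,0,0.0226,-0.0151,0,0,0,0.03,0,0.0226,-0.0151,0,0,0,0.03,0]}}

```text
time_s: 1.1
ee_pos: [394.7, 354.0, 263.5]
orientation: [-3.141, -0.001, -3.005]
ft_force: [0.6, 0.3, -0.0]
opening: 9.8
```

{"fn": "play_rows", "kwargs": {"increments": [0.0226,-0.0151,0,0,0,0.03,0,0.0226,-0.0151,0,0,0,0.03,0,0.0226,-0.0151,0,0,0,0.03,0,0.0226,-0.0151,0,0,0,0.03,0,0.0226,-0.0151,0,0,0,0.03,0,0.0226,-0.0151,0,0,0,0.03,0,0.0226,-0.0151,0,0,0,0.03,0,0.0226,-0.0151,0,0,0,0.035,0,0,0,0,0,0,0,0]}}

```text
time_s: 1.85
ee_pos: [577.6, 231.2, 262.4]
orientation: [-3.141, -0.001, -2.763]
ft_force: [0.7, 0.3, -0.3]
opening: 0.3
```

Run:
```python
from h import *
snap('side','s1');snap('top','t1');st()
```

```text
time_s 1.95
joints [ 0.196  0.508  1.087  0.     1.548 -1.754]
ee_pos [574.75  233.711 262.942]
orientation [ 3.141 -0.001 -2.763]
ft_force [-0.869  0.325 -0.256]
opening 0.14697163286633522
```

View pics/s1.png

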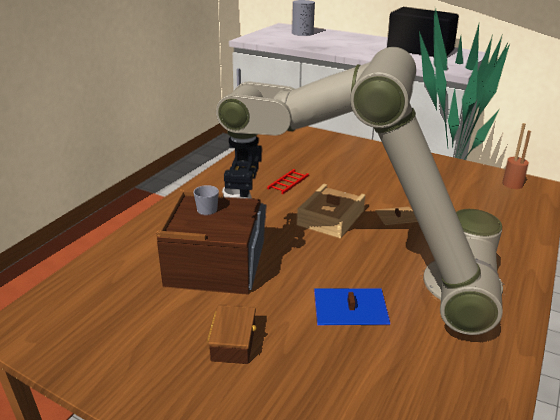

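View pics/t1.png

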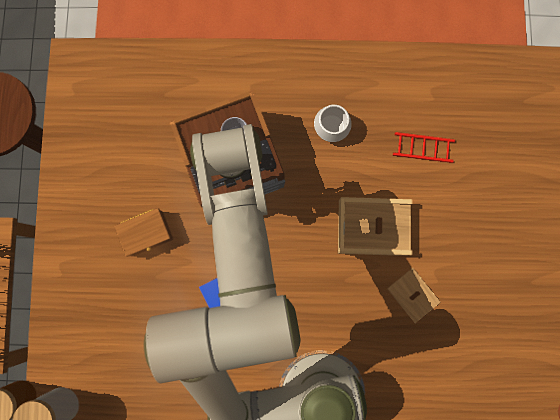

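{"fn": "play_rows", "kwargs": {"increments": [0,0,-0.014,0,0,0,0,0,0,-0.014,0,0,0,0,0,0,-0.014,0,0,0,0,0,0,-0.014,0,0,0,0,0,0,0,0,0,0,0]}}

```text
time_s: 2.37
ee_pos: [572.6, 234.9, 205.3]
orientation: [3.14, -0.005, -2.761]
ft_force: [0.3, 0.1, -1.0]
opening: 0.4
```

Run:
```python
from h import *
snap('side','s2');st()
crop('s2',180,100,300,240,5)
```

```text
time_s 2.4167
joints [ 0.198  0.546  1.184  0.     1.415 -1.754]
ee_pos [573.251 234.932 206.93 ]
orientation [ 3.141 -0.003 -2.761]
ft_force [-0.034 -0.678  0.862]
opening 0.7214831631491071
```

View pics/s2_c180_100.png

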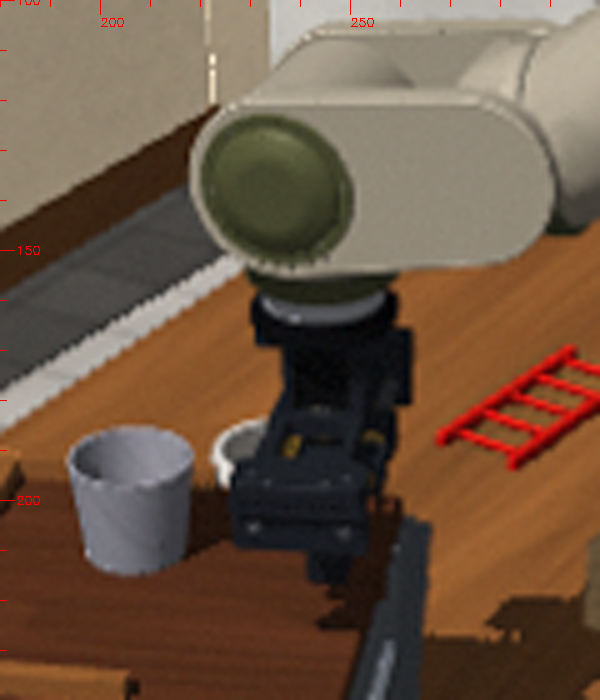

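{"fn": "play_rows", "kwargs": {"increments": [-0.0067,-0.0027,0,0,0,0,0,-0.0067,-0.0027,0,0,0,0,0,-0.0067,-0.0027,0,0,0,0,0,-0.0067,-0.0027,0,0,0,0,0,-0.0069,-0.0027,-0.0013,0,0,0,0,-0.0069,-0.0027,-0.0013,0,0,0,0,-0.0069,-0.0027,-0.0013,0,0,0,0,-0.0069,-0.0027,-0.0013,0,0,0,0]}}

```text
time_s: 3.08
ee_pos: [519.7, 212.3, 202.8]
orientation: [-3.141, 0.001, -2.762]
ft_force: [3.1, 2.2, 1.7]
opening: 0.2
```

{"fn": "play_rows", "kwargs": {"increments": [-0.0066,-0.0026,-0.0025,0,0,0,0,-0.0066,-0.0026,-0.0025,0,0,0,0,-0.0066,-0.0026,-0.0025,0,0,0,0,-0.0066,-0.0026,-0.0025,0,0,0,0,-0.006,-0.0024,-0.0037,0,0,0,0,-0.006,-0.0024,-0.0037,0,0,0,0,0,0,0,0,0,0,0]}}

```text
time_s: 3.67
ee_pos: [480.2, 196.8, 184.3]
orientation: [3.141, -0.003, -2.761]
ft_force: [0.0, -0.4, 0.9]
opening: 0.3
```

Run:
```python
from h import *
snap('side','s3');snap('top','t3');st()
crop('s3',180,100,320,300,4)
crop('t3',160,140,300,270,5)
```

```text
time_s 3.7667
joints [ 0.161  0.403  1.508 -0.     1.232 -1.79 ]
ee_pos [481.067 197.156 184.664]
orientation [ 3.141 -0.002 -2.762]
ft_force [-0.22   0.528 -0.788]
opening 0.6620469140599528
```

View pics/s3_c180_100.png

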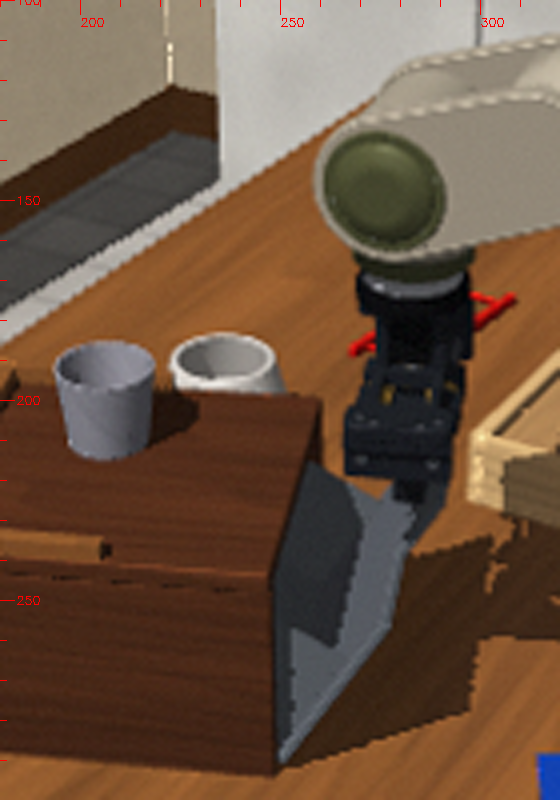

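View pics/t3_c160_140.png

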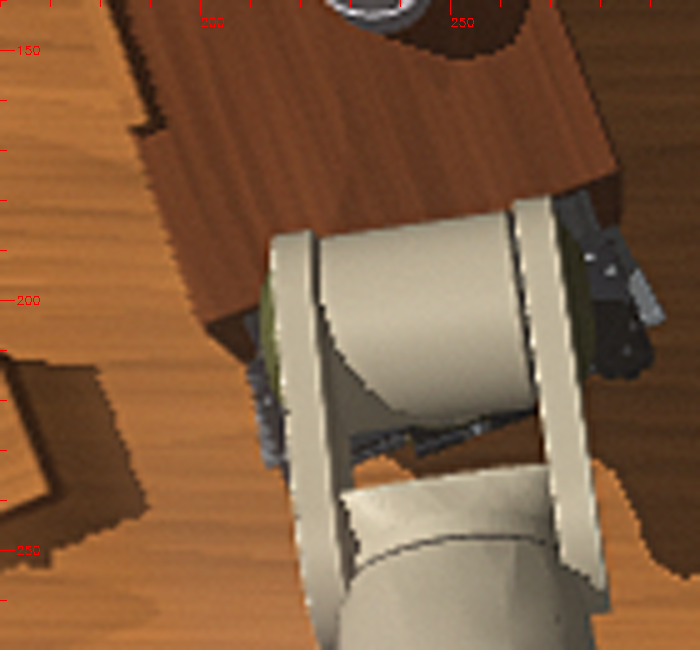

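Run:
```python
from h import *
np.set_printoptions(precision=2,suppress=True)
p=[552.43,224.14,.3787]
print(p)
for th in range(24,44,2):
    t=np.radians(th);q=[binpt(p,t,114,140,-8),binpt(p,t,114,140,0),binpt(p,t,114,0,-8)]
    print(th,((proj('s3',q)-[180,100]+.5)*4).round(0).tolist(), ((proj('t3',q)-[160,140]+.5)*5).round(0).tolist())
def stf(x,y): 
    c,s=np.cos(p[2]),np.sin(p[2]);x-=p[0];y-=p[1];return c*x+s*y,-s*x+c*y
print(stf(481.07,197.16))
```

```text
[552.43, 224.14, 0.3787]
24 [[370.0, 615.0], [359.0, 610.0], [286.0, 763.0]] [[255.0, 445.0], [249.0, 431.0], [252.0, 373.0]]
26 [[377.0, 618.0], [366.0, 613.0], [286.0, 764.0]] [[258.0, 453.0], [253.0, 440.0], [252.0, 372.0]]
28 [[384.0, 622.0], [373.0, 616.0], [286.0, 764.0]] [[262.0, 461.0], [256.0, 448.0], [252.0, 372.0]]
30 [[390.0, 626.0], [379.0, 620.0], [285.0, 764.0]] [[265.0, 468.0], [260.0, 456.0], [252.0, 372.0]]
32 [[396.0, 630.0], [386.0, 623.0], [285.0, 764.0]] [[268.0, 476.0], [263.0, 463.0], [251.0, 372.0]]
34 [[402.0, 634.0], [392.0, 627.0], [285.0, 765.0]] [[271.0, 483.0], [266.0, 471.0], [251.0, 372.0]]
36 [[408.0, 638.0], [398.0, 631.0], [285.0, 765.0]] [[275.0, 490.0], [269.0, 478.0], [251.0, 371.0]]
38 [[414.0, 642.0], [404.0, 635.0], [284.0, 765.0]] [[278.0, 497.0], [273.0, 485.0], [251.0, 371.0]]
40 [[419.0, 647.0], [410.0, 640.0], [284.0, 765.0]] [[281.0, 504.0], [276.0, 493.0], [251.0, 371.0]]
42 [[424.0, 652.0], [415.0, 644.0], [284.0, 765.0]] [[284.0, 510.0], [279.0, 499.0], [251.0, 371.0]]
(np.float64(-76.27871577165524), np.float64(1.314351637510736))
```

{"fn": "play_rows", "kwargs": {"increments": [-0.0059,-0.0023,-0.004,0,0,0,0,-0.0059,-0.0023,-0.004,0,0,0,0,-0.0059,-0.0023,-0.004,0,0,0,0,-0.0059,-0.0024,-0.004,0,0,0,0,0,0,0,0,0,0,0,0,0,0,0,0,0,0]}}

```text
time_s: 4.27
ee_pos: [457.3, 187.8, 168.8]
orientation: [3.141, -0.002, -2.761]
ft_force: [-0.3, 0.6, -0.5]
opening: 0.5
```

Run:
```python
from h import *
snap('side','s4');snap('top','t4');st()
crop('s4',230,180,310,300,7)
crop('t4',160,140,300,270,5)
```

```text
time_s 4.3667
joints [ 0.15   0.382  1.598 -0.     1.162 -1.801]
ee_pos [457.831 187.985 168.998]
orientation [ 3.141 -0.001 -2.761]
ft_force [ 0.076  0.28  -0.214]
opening 0.571926949869227
```

View pics/s4_c230_180.png

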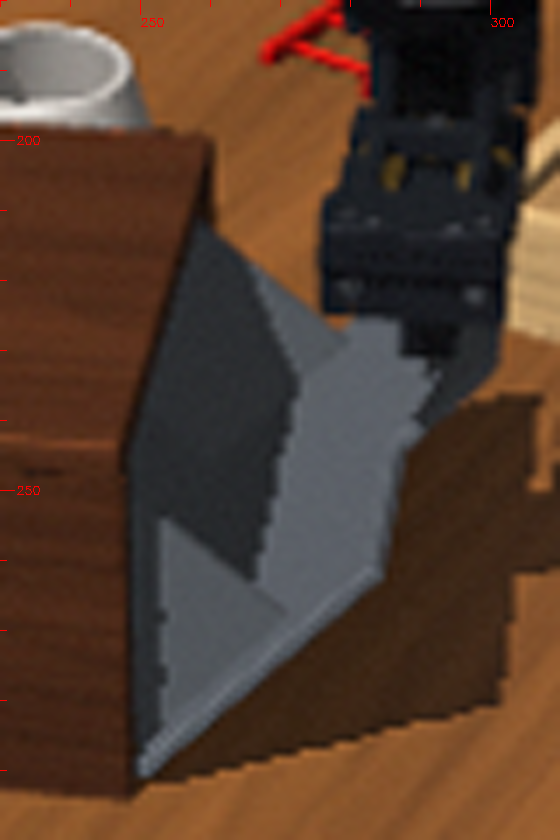

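View pics/t4_c160_140.png

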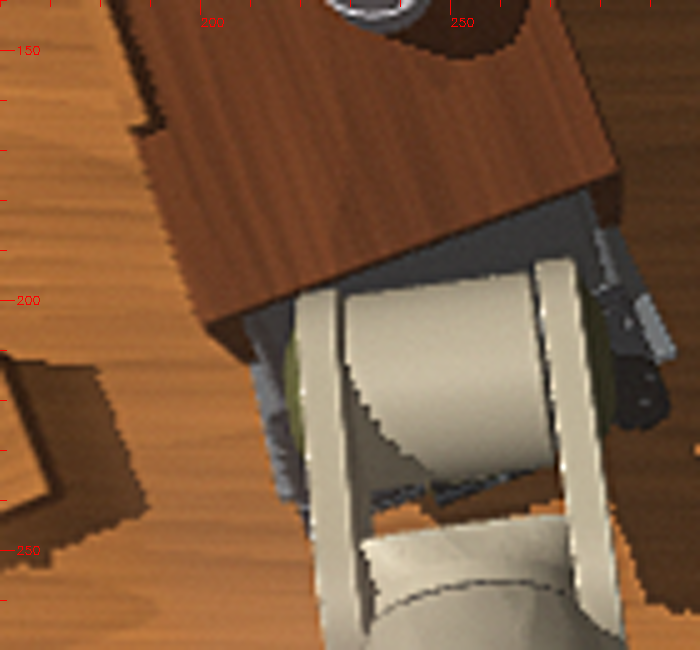

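{"fn": "play_rows", "kwargs": {"increments": [0.002,0.001,0.02,0,0,0,0,0.002,0.001,0.025,0,0,0,0,0,0,0.025,0,0,0,0,0,0,0.02,0,0,0,0.3,0,0,0,0,0,0,0.6]}}

```text
time_s: 4.78
ee_pos: [463.2, 190.3, 262.8]
orientation: [-3.14, 0.006, -2.761]
ft_force: [-0.3, -0.6, -0.1]
opening: 11.8
```

{"fn": "play_rows", "kwargs": {"increments": [0.001,-0.028,0,0,0,-0.033,0.6,0.001,-0.028,0,0,0,-0.033,0.6,0.001,-0.028,0,0,0,-0.033,0.6,0.001,-0.028,0,0,0,-0.033,0.6,0.001,-0.028,0,0,0,-0.033,0.6,0.001,-0.028,0,0,0,-0.033,0.6,0.001,-0.028,0,0,0,-0.033,0.6,0.001,-0.028,0,0,0,-0.033,0.6,0.001,-0.028,0,0,0,-0.033,0.6,0.001,-0.028,0,0,0,-0.033,0.6,0,-0.028,-0.02,0,0,-0.033,0.6,0,-0.028,-0.02,0,0,-0.03,0.6]}}

```text
time_s: 5.78
ee_pos: [472.0, -147.3, 218.4]
orientation: [-3.141, 0.001, 3.127]
ft_force: [0.3, 0.2, 0.1]
opening: 53.1
```

{"fn": "play_rows", "kwargs": {"increments": [0,0,-0.02,0,0,0,0.6,0,0,-0.02,0,0,0,0.6,0,0,0,0,0,0,0.6,0,0,0,0,0,0,0.6]}}

```text
time_s: 6.12
ee_pos: [471.8, -145.7, 178.4]
orientation: [3.14, -0.003, 3.129]
ft_force: [0.2, -0.5, 0.2]
opening: 53.2
```

Run:
```python
from h import *
snap('side','s5');snap('top','t5');st()
crop('s5',280,100,420,260,5)
crop('t5',160,140,300,270,5)
crop('t5',310,180,440,330,5)
```

```text
time_s 6.2167
joints [-0.539  0.367  1.585 -0.     1.188 -2.098]
ee_pos [ 472.545 -145.877  179.99 ]
orientation [-3.141  0.001  3.129]
ft_force [0.25  0.704 0.464]
opening 52.702356610261724
```

View pics/s5_c280_100.png

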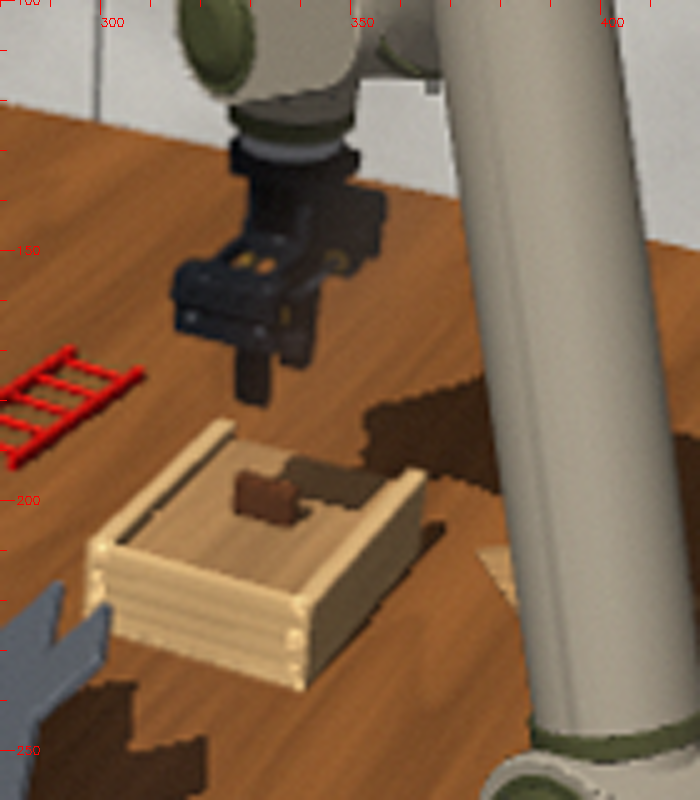

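View pics/t5_c160_140.png

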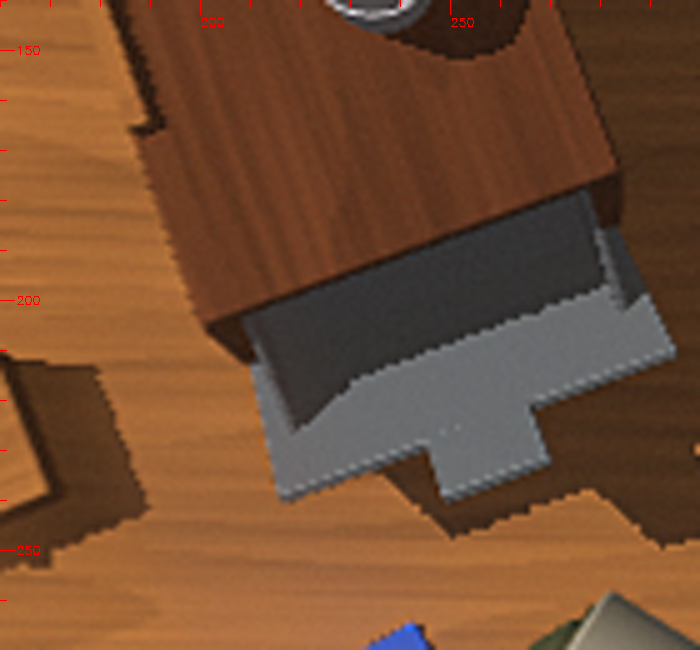

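View pics/t5_c310_180.png

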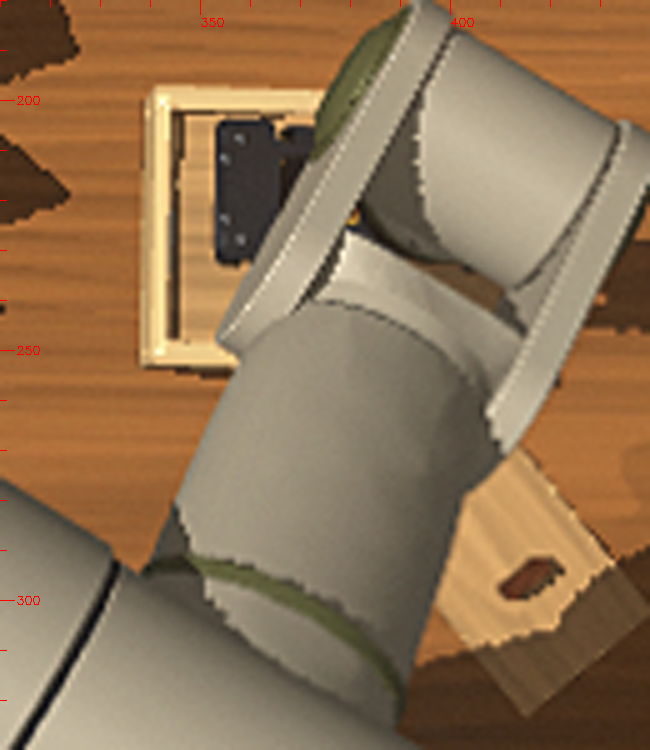

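Run:
```python
from h import *
np.set_printoptions(precision=2,suppress=True)
p=[552.43,224.14,.3787]
for th in (36,38,40,42):
    t=np.radians(th);q=[binpt(p,t,114,140,-8),binpt(p,t,-114,140,-8),binpt(p,t,30,192,-8),binpt(p,t,-30,192,-8)]
    print(th,((proj('t5',q)-[160,140]+.5)*5).round(0).tolist())
S=lambda u,v:cp(u,v,280,100,5)
print('grip corners top (near face, ends):',atz('s5',*S(235,472),79),atz('s5',*S(298,492),79),atz('s5',*S(298,525),51))
b=[472,-146.54,1.56]
print(((proj('s5',[tw(b,[7,-22,79]),tw(b,[7,22,79]),tw(b,[7,22,51])])-[280,100]+.5)*5))
```

```text
36 [[275.0, 490.0], [673.0, 340.0], [436.0, 482.0], [545.0, 441.0]]
38 [[278.0, 497.0], [675.0, 347.0], [440.0, 492.0], [549.0, 451.0]]
40 [[281.0, 504.0], [678.0, 354.0], [444.0, 502.0], [552.0, 461.0]]
42 [[284.0, 510.0], [680.0, 361.0], [448.0, 511.0], [556.0, 470.0]]
grip corners top (near face, ends): [ 495.54 -148.02   79.  ] [ 448.66 -143.62   79.  ] [ 449.13 -149.57   51.  ]
[[232.46 478.32]
 [293.93 494.81]
 [291.11 531.98]]
```

{"fn": "play_rows", "kwargs": {"increments": [0,-0.004,-0.02,0,0,0,0.6,0,0,-0.02,0,0,0,0.6,0,0,-0.02,0,0,0,0.6,0,0,-0.02,0,0,0,0.6,0,0,-0.01,0,0,0,0.6,0,0,-0.008,0,0,0,0.6,0,0,0,0,0,0,0.6,0,0,0,0,0,0,0.6]}}

```text
time_s: 6.88
ee_pos: [472.6, -150.0, 81.9]
orientation: [-3.141, 0.001, 3.129]
ft_force: [-0.5, 0.2, 0.6]
opening: 52.5
```

{"fn": "play_rows", "kwargs": {"increments": [0,0,0,0,0,0,0,0,0,0,0,0,0,0,0,0,0,0,0,0,0,0,0,0,0,0,0,0,0,0,0,0,0,0,0,0,0,0,0,0,0,0,0,0,0,0,0,0,0]}}

```text
time_s: 7.47
ee_pos: [472.2, -150.0, 81.3]
orientation: [-3.142, 0.0, 3.129]
ft_force: [-0.1, 0.9, 1.9]
opening: 13.6
```

Run:
```python
from h import *
snap('side','s6');st()
crop('s6',280,100,420,260,5)
```

```text
time_s 7.5167
joints [-0.547  0.51   1.703  0.     0.928 -2.105]
ee_pos [ 472.226 -149.995   81.256]
orientation [-3.142  0.     3.129]
ft_force [1.127 0.978 1.824]
opening 14.023750504085557
```

View pics/s6_c280_100.png

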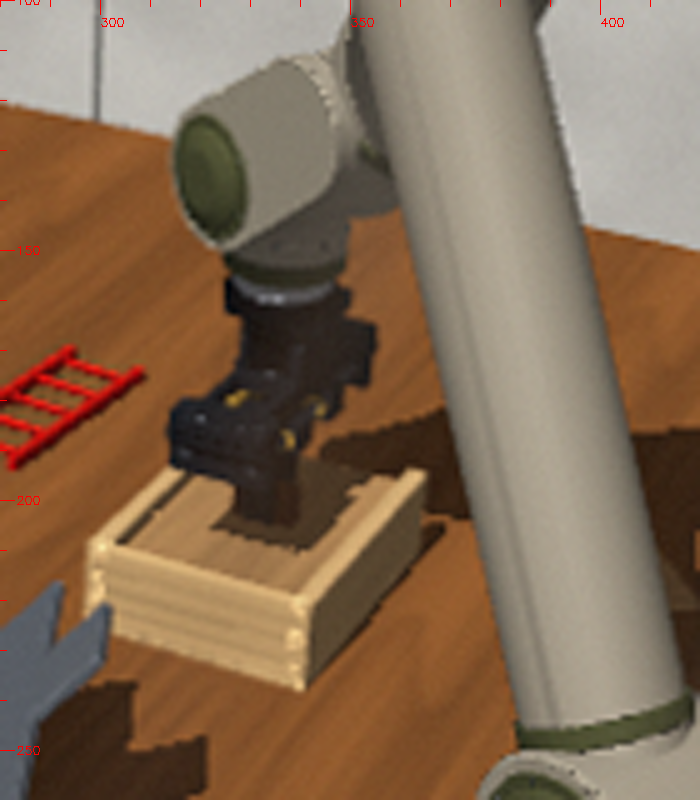

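{"fn": "play_rows", "kwargs": {"increments": [0,-0.006,0.0005,0,0,0,0,-0.0001,-0.012,0,0,0,0,0,-0.0001,-0.012,0,0,0,0,0,-0.0001,-0.012,0,0,0,0,0,-0.0001,-0.012,0,0,0,0,0,-0.0002,-0.012,0,0,0,0,0,-0.0001,-0.012,0,0,0,0,0,-0.0001,-0.012,0,0,0,0,0]}}

```text
time_s: 8.18
ee_pos: [471.3, -241.4, 81.6]
orientation: [3.142, -0.0, 3.128]
ft_force: [-0.5, -0.9, -0.1]
opening: 13.6
```

Run:
```python
from h import *
snap('side','s7');st()
crop('s7',280,100,420,260,5)
```

```text
time_s 8.2333
joints [-0.699  0.554  1.605 -0.001  0.981 -2.256]
ee_pos [ 471.555 -243.345   81.687]
orientation [-3.14   0.001  3.127]
ft_force [ 0.054 -2.679 -0.916]
opening 13.926854639892806
```

View pics/s7_c280_100.png

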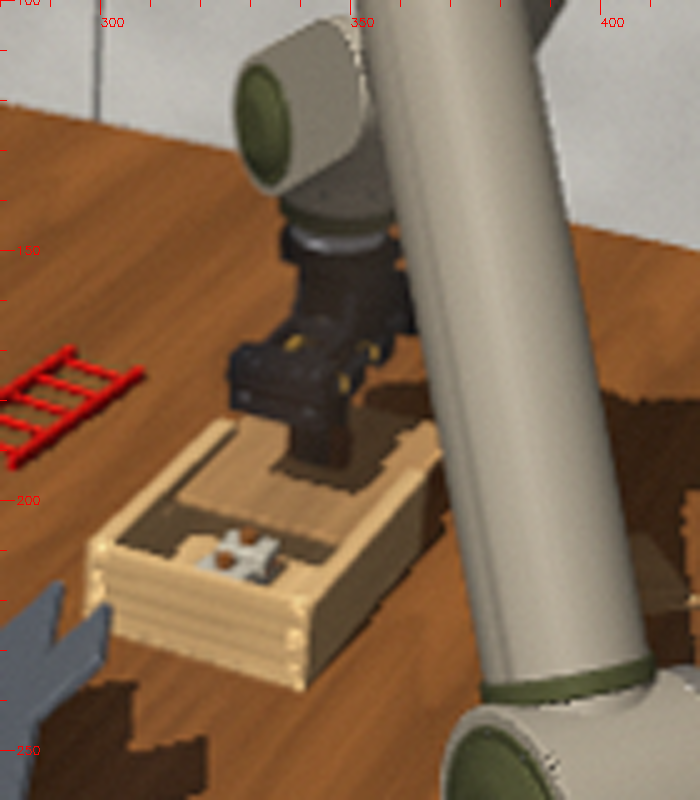

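{"fn": "play_rows", "kwargs": {"increments": [-0.0001,-0.012,0,0,0,0,0,-0.0001,-0.012,0,0,0,0,0,-0.0001,-0.012,0,0,0,0,0,-0.0001,-0.012,0,0,0,0,0,-0.0002,-0.012,0,0,0,0,0,-0.0001,-0.012,0,0,0,0,0,-0.0001,-0.012,0,0,0,0,0,-0.0001,-0.012,0,0,0,0,0,-0.0001,-0.012,0,0,0,0,0,-0.0001,-0.012,0,0,0,0,0,-0.0001,-0.012,0,0,0,0,0]}}

```text
time_s: 9.15
ee_pos: [470.2, -373.1, 81.6]
orientation: [3.142, -0.0, 3.129]
ft_force: [0.7, -0.6, -1.0]
opening: 13.6
```

Run:
```python
from h import *
snap('side','s8');snap('top','t8');st()
```

```text
time_s 9.25
joints [-0.869  0.647  1.398 -0.     1.095 -2.425]
ee_pos [ 470.101 -373.906   81.563]
orientation [-3.141  0.001  3.127]
ft_force [-0.784 -0.086 -0.504]
opening 13.922190879493794
```

View pics/s8.png

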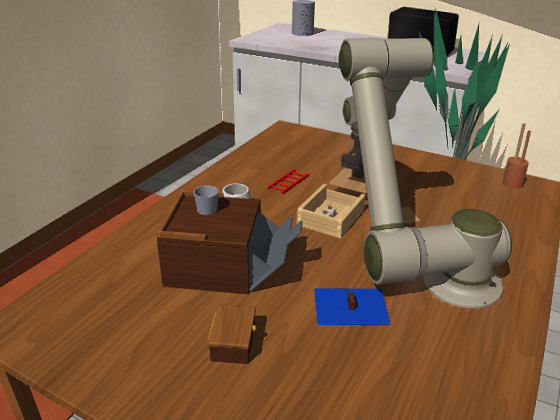

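View pics/t8.png

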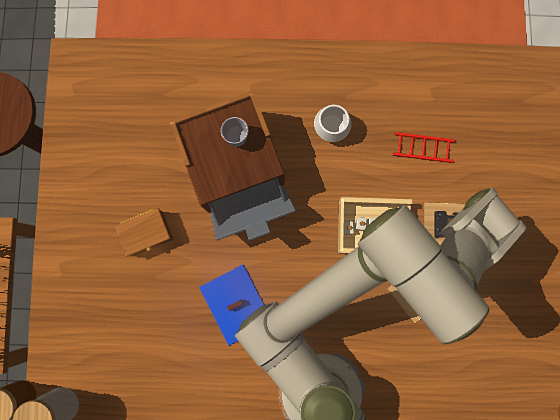

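{"fn": "play_rows", "kwargs": {"increments": [0.002,-0.012,0,0,0,0,0,0.002,-0.012,0,0,0,0,0,0.002,-0.012,-0.005,0,0,0,0,0.002,-0.01,-0.01,0,0,0,0,0,0,-0.01,0,0,0,0,0,0,-0.01,0,0,0,0,0,0,-0.006,0,0,0,0,0,0,-0.002,0,0,0,0,0,0,-0.001,0,0,0,0,0,0,0,0,0,0,0]}}

```text
time_s: 10.08
ee_pos: [478.3, -417.7, 37.6]
orientation: [3.142, -0.0, 3.129]
ft_force: [0.3, 0.5, -1.0]
opening: 13.7
```

Run:
```python
from h import *
snap('side','s9');st();crop('s9',280,100,420,260,5)
```

```text
time_s 10.1333
joints [-0.904  0.751  1.323  0.     1.066 -2.462]
ee_pos [ 478.362 -417.808   37.965]
orientation [-3.141  0.     3.129]
ft_force [-0.098  0.055 -0.135]
opening 13.831570391555093
```

View pics/s9_c280_100.png

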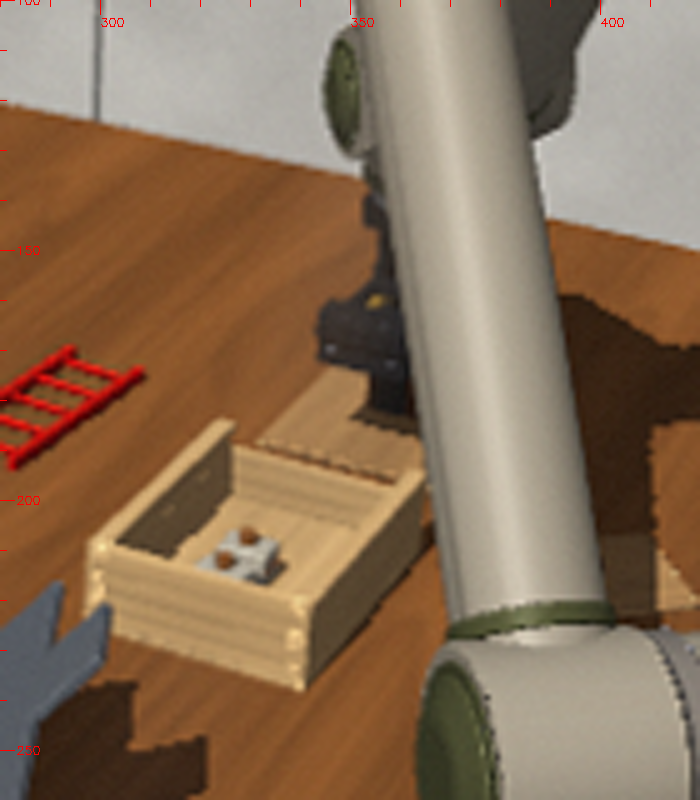

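{"fn": "play_rows", "kwargs": {"increments": [0,0,-0.001,0,0,0,0,0,0,-0.0005,0,0,0,0,0,0,0,0,0,0,0,0,0,0,0,0,0,0.25,0,0,0,0,0,0,0.35,0,0,0,0,0,0,0.45,0,0,0,0,0,0,0.45]}}

```text
time_s: 10.72
ee_pos: [478.2, -418.0, 36.3]
orientation: [-3.141, 0.0, 3.129]
ft_force: [-0.1, -0.4, 0.9]
opening: 38.1
```

{"fn": "play_rows", "kwargs": {"increments": [0,0,0.02,0,0,0,0.45,0,0,0.025,0,0,0,0.45,0,0,0.03,0,0,0,0.45,0,0,0.03,0,0,0,0.45,0,0,0.03,0,0,0,0.45,0,0.03,0.01,0,0,0,0.6,0,0.03,0,0,0,0,0.6,0,0,0,0,0,0,0.6]}}

```text
time_s: 11.38
ee_pos: [478.3, -353.9, 182.4]
orientation: [3.141, 0.001, 3.131]
ft_force: [-0.0, 0.2, -0.3]
opening: 52.6
```

Run:
```python
from h import *
snap('side','s10');snap('top','t10');st();crop('s10',280,120,420,260,5);crop('t10',330,180,450,270,6)
```

```text
time_s 11.4833
joints [-0.84   0.529  1.293 -0.     1.319 -2.399]
ee_pos [ 478.336 -357.405  181.541]
orientation [-3.141  0.     3.13 ]
ft_force [ 0.403 -1.092  0.774]
opening 53.10144832530348
```

View pics/s10_c280_120.png

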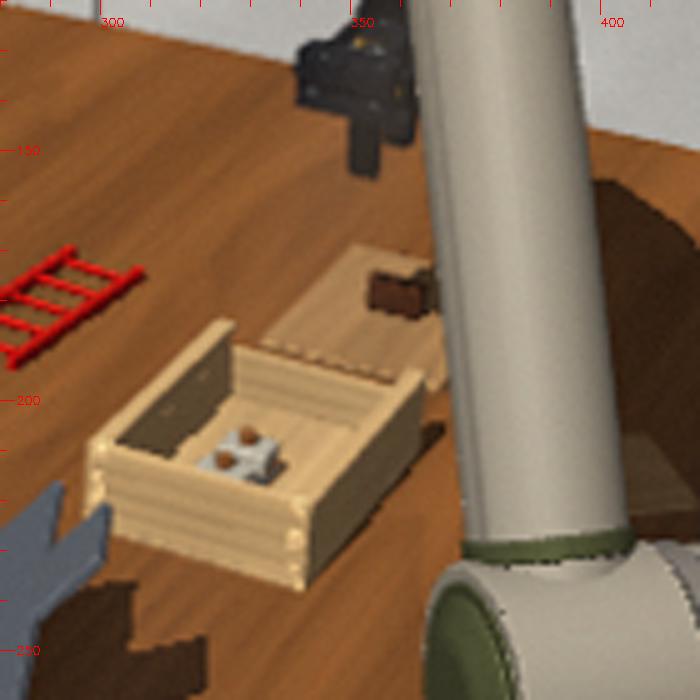

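View pics/t10_c330_180.png

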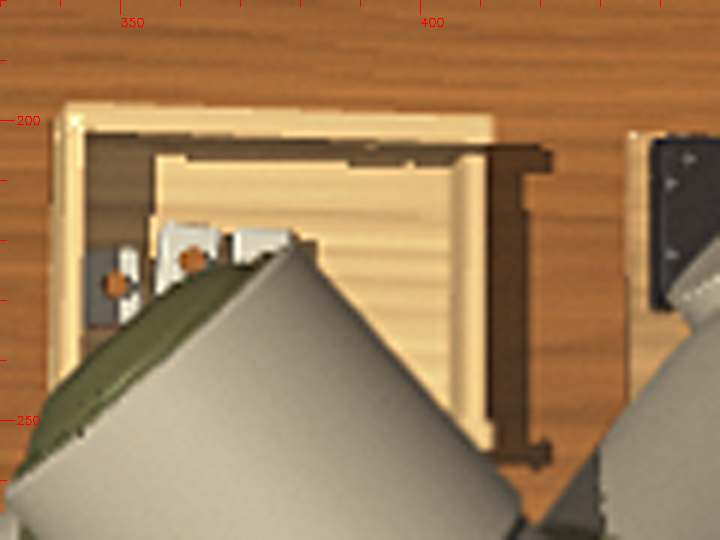

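{"fn": "play_rows", "kwargs": {"increments": [0,0.028,0.004,0,0,-0.112,0.7,0,0.028,0.004,0,0,-0.112,0.7,0,0.028,0.004,0,0,-0.112,0.7,0,0.028,0.004,0,0,-0.112,0.7,0,0.028,0.004,0,0,-0.112,0.7,0,0.028,0,0,0,-0.112,0.7,0,0.028,0,0,0,-0.112,0.7,0,0.028,0,0,0,-0.112,0.7,0,0.028,0,0,0,-0.112,0.7,0,0.028,0,0,0,-0.112,0.7,0,0.028,0,0,0,-0.112,0.7,0,0.028,0,0,0,-0.112,0.7]}}

```text
time_s: 12.48
ee_pos: [478.7, -21.6, 201.0]
orientation: [-3.142, 0.0, 1.778]
ft_force: [1.2, 0.2, 1.0]
opening: 61.8
```

{"fn": "play_rows", "kwargs": {"increments": [0,0.028,0,0,0,-0.112,0.7,0,0.028,0,0,0,-0.115,0.7,0,0,0,0,0,0,0.7]}}

```text
time_s: 12.73
ee_pos: [478.4, 36.8, 201.0]
orientation: [-3.141, -0.001, 1.553]
ft_force: [0.1, -0.8, 0.6]
opening: 61.8
```

Run:
```python
from h import *
snap('side','s11');snap('top','t11');st();crop('s11',290,160,380,260,7);crop('t11',330,180,420,270,8)
```

```text
time_s 12.8333
joints [-0.176  0.32   1.59  -0.     1.231 -0.166]
ee_pos [478.757  33.936 200.967]
orientation [-3.142  0.     1.561]
ft_force [-0.554 -0.384 -0.188]
opening 61.82034184803318
```

View pics/s11_c290_160.png

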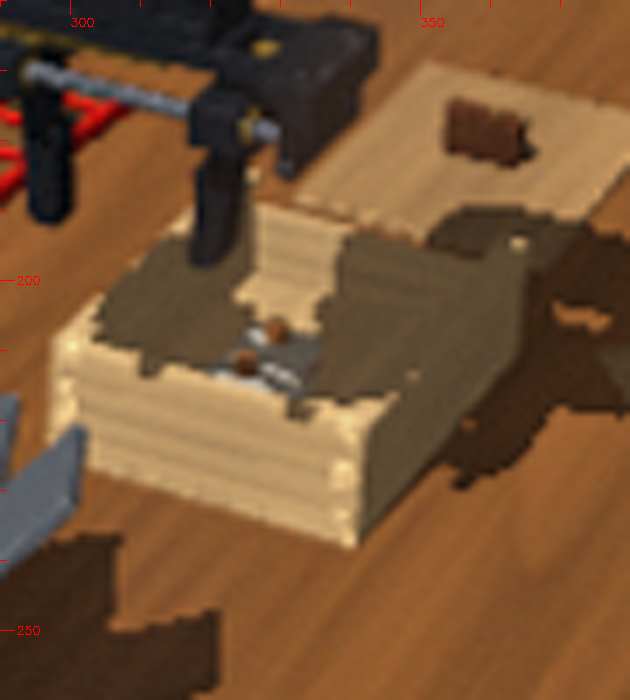

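View pics/t11_c330_180.png

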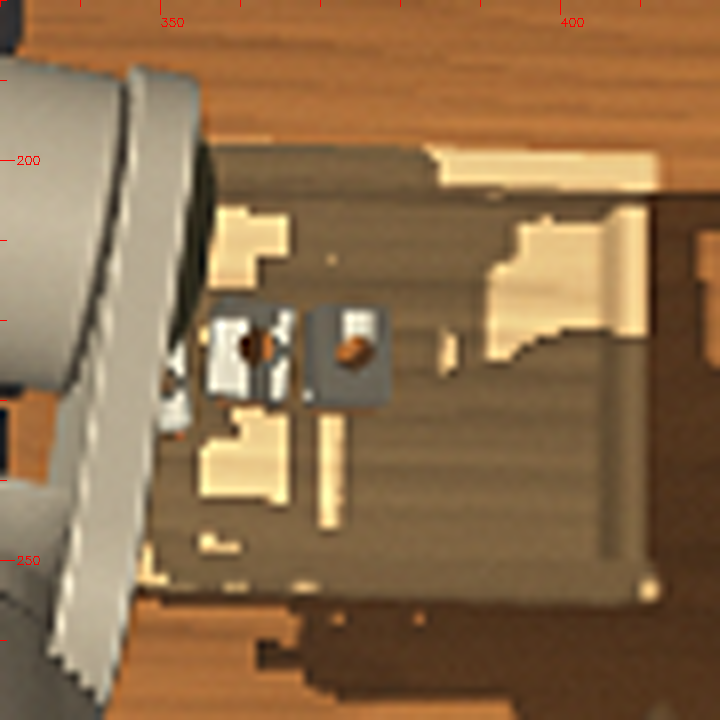

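View pics/t11.png

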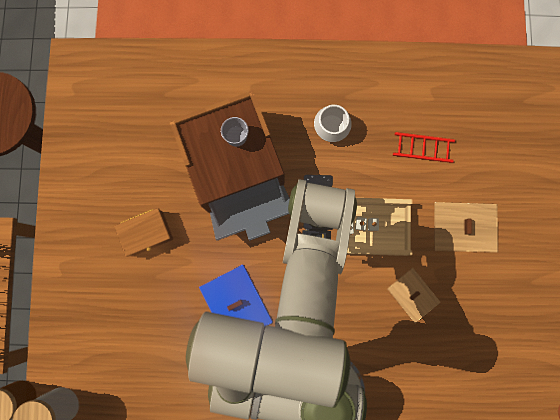

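Run:
```python
from h import *
np.set_printoptions(precision=1,suppress=True)
T=lambda u,v:cp(u,v,330,180,6); U=lambda u,v:cp(u,v,330,180,8)
b=[472,-146.54,1.56]
def bf(q):
    c,s=np.cos(b[2]),np.sin(b[2]);x,y=q[0]-b[0],q[1]-b[1];return np.array([c*x+s*y,-s*x+c*y])
for n,a in(('A',('t10',*T(116,284))),('B',('t10',*T(193,258))),('B',('t11',*U(257,344))),('C',('t11',*U(353,352)))):
    q=atz(*a,41);print(n,q,bf(q))
# block tops z=34 corners
print('C top-face',[atz('t11',*U(u,v),34)[:2] for u,v in((306,305),(390,307),(390,404),(304,404))])
print('B top-face',[atz('t11',*U(u,v),34)[:2] for u,v in((208,298),(295,305),(290,404),(206,396))])
print('A',[atz('t10',*T(u,v),34)[:2] for u,v in((86,247),(139,247),(139,326),(86,326))])
```

```text
A [469.2 -72.3  41. ] [74.3  3.6]
B [ 482.1 -108.7   41. ] [37.9 -9.7]
B [ 482.1 -108.5   41. ] [38.1 -9.7]
C [ 479.8 -142.7   41. ] [ 4.  -7.7]
C top-face [array([ 497.1, -127.2]), array([ 496.8, -157.2]), array([ 462.1, -157. ]), array([ 461.6, -126.3])]
B top-face [array([499. , -92.1]), array([ 497. , -123.2]), array([ 461.6, -121.3]), array([464. , -91.4])]
A [array([487.2, -58.9]), array([487.6, -84.1]), array([450. , -84.1]), array([449.7, -58.9])]
```

{"fn": "play_rows", "kwargs": {"increments": [0,-0.0293,0,0,0,0,0.7,0,-0.0293,0,0,0,0,0.7,0,-0.0293,-0.01,0,0,0,0.7,0,-0.0293,-0.01,0,0,0,0.7,0,-0.0293,-0.01,0,0,0,0.7,0,-0.0293,-0.02,0,0,0,0.7,0,0,-0.03,0,0,0,0.7,0,0,-0.02,0,0,0,0.7,0,0,0,0,0,0,0.7]}}

```text
time_s: 13.58
ee_pos: [476.5, -143.2, 97.7]
orientation: [-3.136, -0.003, 1.557]
ft_force: [-0.6, 1.1, -0.6]
opening: 61.8
```

Run:
```python
from h import *
snap('side','s12');st();crop('s12',280,130,380,260,6)
```

```text
time_s 13.6333
joints [-0.529  0.485  1.674 -0.     0.986 -0.515]
ee_pos [ 477.425 -143.048   99.808]
orientation [-3.138 -0.002  1.557]
ft_force [-1.06  -0.669  1.112]
opening 61.784948536233216
```

View pics/s12_c280_130.png

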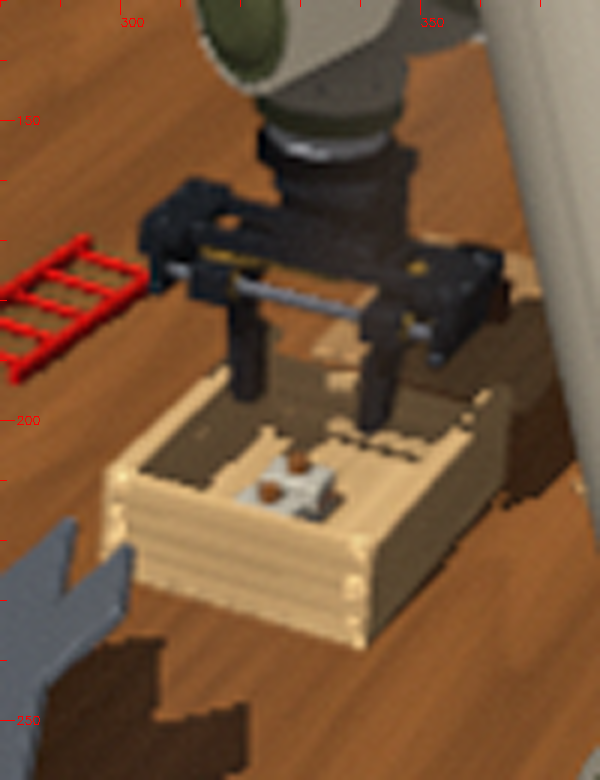

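{"fn": "play_rows", "kwargs": {"increments": [0.002,0.001,-0.015,0,0,0,0.7,0,0,-0.015,0,0,0,0.7,0,0,-0.015,0,0,0,0.7,0,0,-0.01,0,0,0,0.7,0,0,-0.006,0,0,0,0.7,0,0,0,0,0,0,0.7,0,0,0,0,0,0,0.4,0,0,0,0,0,0,0.1,0,0,0,0,0,0,0.1,0,0,0,0,0,0,0,0,0,0,0,0,0,0,0,0,0,0,0,0,0]}}

```text
time_s: 14.63
ee_pos: [480.4, -140.9, 40.7]
orientation: [3.141, 0.001, 1.558]
ft_force: [-1.0, 0.2, 7.3]
opening: 35.9
```

Run:
```python
from h import *
snap('side','s13');st();crop('s13',280,130,380,260,6)
```

```text
time_s 14.6833
joints [-0.522  0.584  1.725 -0.     0.831 -0.509]
ee_pos [ 480.423 -140.91    40.709]
orientation [3.141 0.001 1.558]
ft_force [-1.361 -0.212  5.925]
opening 35.8993253547228
```

View pics/s13_c280_130.png

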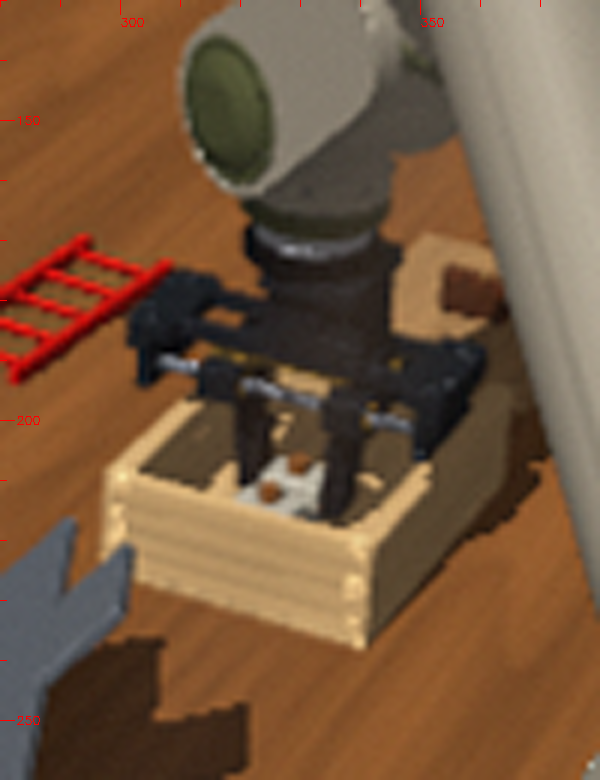

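{"fn": "play_rows", "kwargs": {"increments": [0,0,0.003,0,0,0,0,0,0,0,0,0,0,0,0,0,0,0,0,0,0]}}

```text
time_s: 14.93
ee_pos: [480.2, -140.7, 43.2]
orientation: [-3.142, -0.0, 1.558]
ft_force: [0.5, 0.4, -1.1]
opening: 35.9
```

Run:
```python
from h import *
st();print(env.tcp_to_tips)
```

```text
time_s 14.9333
joints [-0.522  0.58   1.723 -0.     0.839 -0.509]
ee_pos [ 480.167 -140.734   43.205]
orientation [-3.142 -0.     1.558]
ft_force [ 0.528  0.365 -1.138]
opening 35.85819217077921
25.0
```

{"fn": "play_rows", "kwargs": {"increments": [0,0,0.01,0,0,0,0,0,0,0.02,0,0,0,0,0,0,0.03,0,0,0,0,0,0,0.03,0,0,0,0,0,0,0.03,0,0,0,0,0,0,0.03,0,0,0,0,0,0,0.03,0,0,0,0,0,0,0.007,0,0,0,0]}}

```text
time_s: 15.6
ee_pos: [481.1, -141.2, 234.3]
orientation: [3.136, 0.003, 1.558]
ft_force: [0.4, -0.7, -0.5]
opening: 36.0
```

{"fn": "play_rows", "kwargs": {"increments": [0.0037,0.0254,0,0,0,-0.0983,0,0.0037,0.0254,0,0,0,-0.0983,0,0.0037,0.0254,0,0,0,-0.0983,0,0.0037,0.0254,0,0,0,-0.0983,0,0.0037,0.0254,0,0,0,-0.0983,0,0.0037,0.0254,0,0,0,-0.0983,0,0.0037,0.0254,0,0,0,-0.0983,0,0.0037,0.0254,0,0,0,-0.0983,0,0.0037,0.0254,0,0,0,-0.0983,0,0.0037,0.0254,0,0,0,-0.0983,0,0.0037,0.0254,0,0,0,-0.0983,0,0.0037,0.0254,0,0,0,-0.0983,0]}}

```text
time_s: 16.6
ee_pos: [524.3, 165.3, 228.9]
orientation: [-3.141, 0.002, 0.373]
ft_force: [-0.6, 0.3, 0.3]
opening: 35.4
```

Run:
```python
from h import *
snap('side','s14');st();crop('s14',200,80,340,280,4)
```

```text
time_s 16.65
joints [0.096 0.41  1.355 0.002 1.378 1.298]
ee_pos [524.438 168.747 228.855]
orientation [-3.14   0.001  0.368]
ft_force [-2.698  1.926 -1.163]
opening 35.844277844403045
```

View pics/s14_c200_80.png

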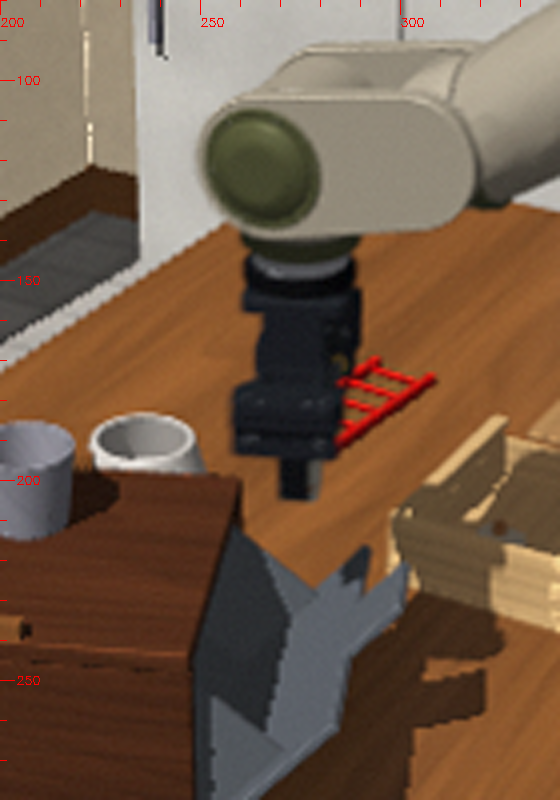

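{"fn": "play_rows", "kwargs": {"increments": [0,0,0,0,0,0,0,0,0,0,0,0,0,0,0,0,-0.015,0,0,0,0]}}

```text
time_s: 16.9
ee_pos: [525.4, 163.3, 216.6]
orientation: [3.14, -0.004, 0.379]
ft_force: [1.1, -0.5, -1.0]
opening: 35.6
```

{"fn": "play_rows", "kwargs": {"increments": [0,0,-0.02,0,0,0,0,0,0,-0.02,0,0,0,0,0,0,-0.02,0,0,0,0,0,0,-0.015,0,0,0,0,0,0,-0.01,0,0,0,0,0,0,-0.005,0,0,0,0,0,0,0,0,0,0,0,0,0,0,0,0,0,0]}}

```text
time_s: 17.57
ee_pos: [524.9, 163.7, 125.6]
orientation: [3.141, -0.001, 0.378]
ft_force: [1.1, -0.3, -0.0]
opening: 36.0
```

Run:
```python
from h import *
snap('side','s15');snap('top','t15');st();crop('s15',200,80,340,280,4);crop('t15',170,130,310,260,5)
```

```text
time_s 17.6667
joints [0.087 0.518 1.503 0.    1.118 1.28 ]
ee_pos [525.018 163.965 126.042]
orientation [ 3.141 -0.002  0.378]
ft_force [-0.772 -0.881 -0.665]
opening 35.675340333216916
```

View pics/s15_c200_80.png

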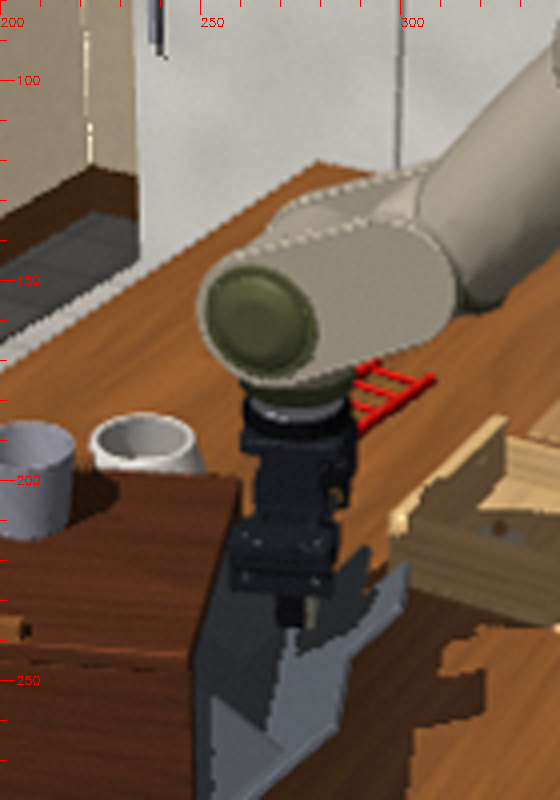

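View pics/t15_c170_130.png

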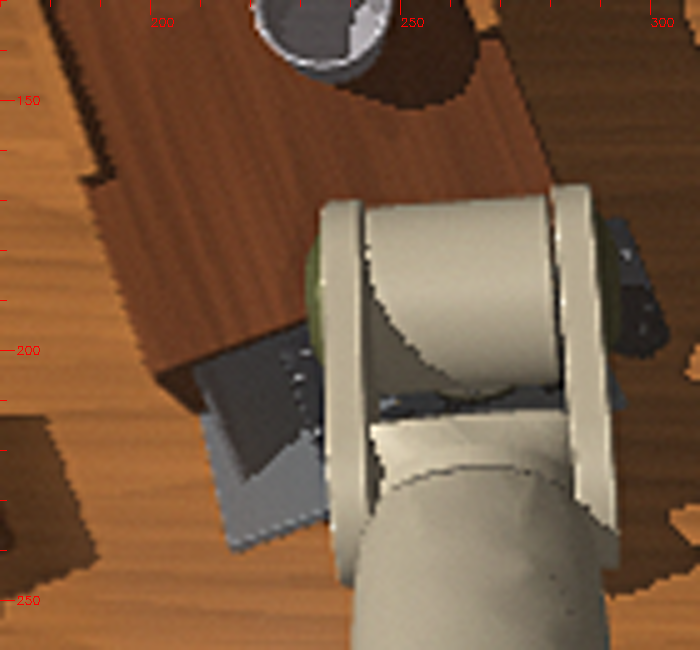

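{"fn": "play_rows", "kwargs": {"increments": [0,0,0,0,0,0,0.5,0,0,0,0,0,0,0.55,0,0,0,0,0,0,0.55,0,0,0,0,0,0,0.55,0,0,0.02,0,0,0,0.55,0,0,0.03,0,0,0,0.55,0,0,0.03,0,0,0,0.55,0,0,0.03,0,0,0,0.55,0,0,0,0,0,0,0.6]}}

```text
time_s: 18.42
ee_pos: [526.2, 164.3, 240.9]
orientation: [3.139, -0.01, 0.379]
ft_force: [0.2, 0.1, 1.8]
opening: 52.2
```

Run:
```python
from h import *
snap('side','s16');st();crop('s16',200,80,340,280,4);crop('s16',290,170,380,260,7)
```

```text
time_s 18.4667
joints [0.088 0.399 1.345 0.    1.391 1.28 ]
ee_pos [525.438 164.237 237.922]
orientation [ 3.14  -0.006  0.378]
ft_force [-0.293  0.35  -0.696]
opening 52.86056618272249
```

View pics/s16_c200_80.png

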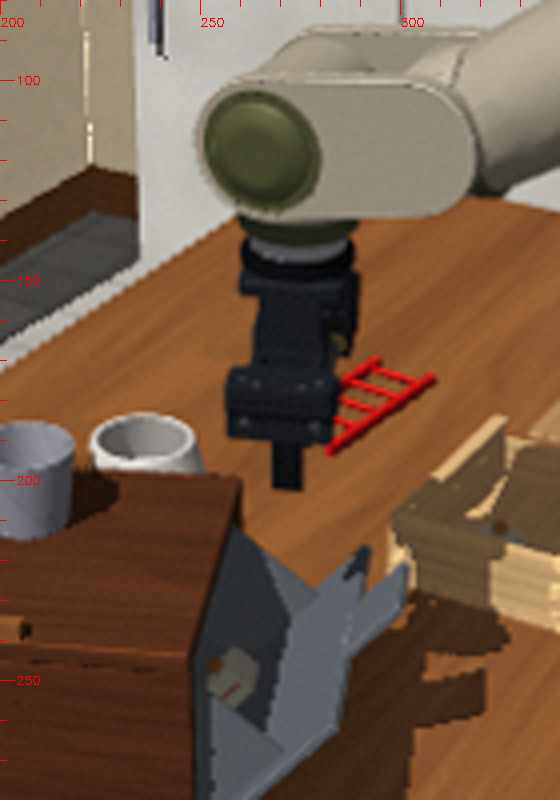

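View pics/s16_c290_170.png

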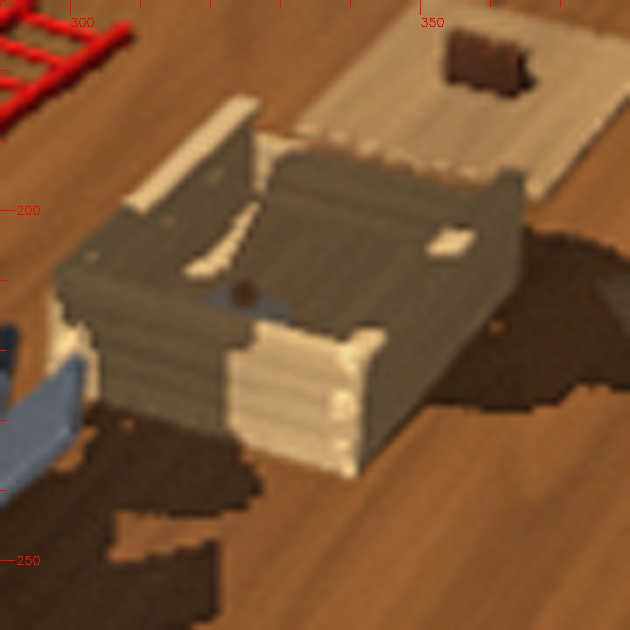

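{"fn": "play_rows", "kwargs": {"increments": [-0.0037,-0.0227,0,0,0,0.0983,0.7,-0.0037,-0.0227,0,0,0,0.0983,0.7,-0.0037,-0.0227,0,0,0,0.0983,0.7,-0.0037,-0.0227,0,0,0,0.0983,0.7,-0.0037,-0.0227,0,0,0,0.0983,0.7,-0.0037,-0.0227,0,0,0,0.0983,0.7,-0.0037,-0.0227,0,0,0,0.0983,0.7,-0.0037,-0.0227,0,0,0,0.0983,0.7,-0.0037,-0.0227,-0.01,0,0,0.0983,0.7,-0.0037,-0.0227,-0.02,0,0,0.0983,0.7,-0.0037,-0.0227,-0.03,0,0,0.0983,0.7,-0.0037,-0.0227,-0.03,0,0,0.0983,0.7]}}

```text
time_s: 19.47
ee_pos: [479.5, -109.2, 143.6]
orientation: [3.142, 0.0, 1.563]
ft_force: [1.3, -1.0, -0.3]
opening: 62.1
```

{"fn": "play_rows", "kwargs": {"increments": [0,0,-0.03,0,0,0,0.7,0,0,-0.02,0,0,0,0.7,0,0,0,0,0,0,0.7,0,0,0,0,0,0,0.7]}}

```text
time_s: 19.8
ee_pos: [479.6, -108.1, 94.3]
orientation: [-3.139, -0.001, 1.558]
ft_force: [0.2, 0.0, 0.7]
opening: 61.3
```

Run:
```python
from h import *
snap('side','s17');st();crop('s17',280,130,380,260,6)
```

```text
time_s 19.85
joints [-0.463  0.483  1.697  0.     0.962 -0.45 ]
ee_pos [ 480.296 -108.26    95.43 ]
orientation [-3.141 -0.     1.558]
ft_force [-0.453 -0.271  1.032]
opening 61.75638906963144
```

View pics/s17_c280_130.png

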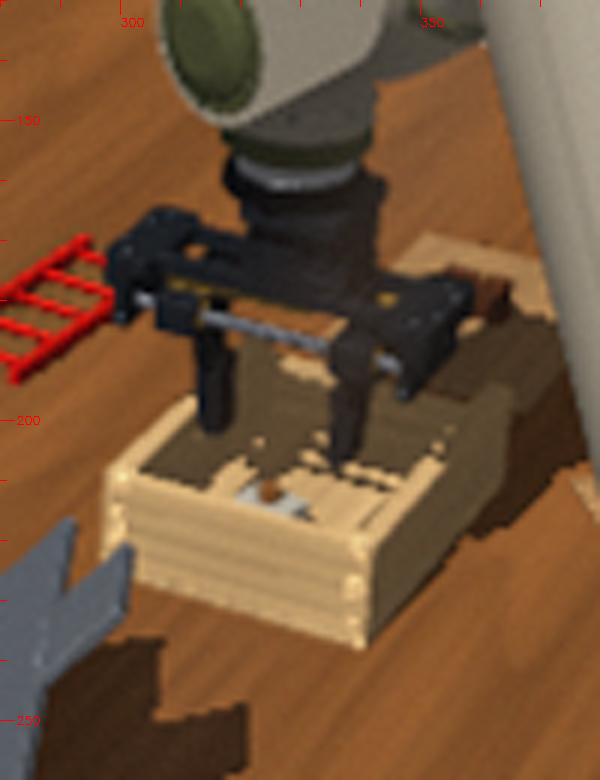

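Descend to TCP z ≈ 43.5 and grip.

{"fn": "play_rows", "kwargs": {"increments": [0,0,-0.015,0,0,0,0.7,0,0,-0.015,0,0,0,0.7,0,0,-0.014,0,0,0,0.7,0,0,-0.008,0,0,0,0.7,0,0,0,0,0,0,0.7,0,0,0,0,0,0,0.4,0,0,0,0,0,0,0.1,0,0,0,0,0,0,0.1,0,0,0,0,0,0,0,0,0,0,0,0,0,0,0,0,0,0,0,0,0]}}

```text
time_s: 20.77
ee_pos: [480.5, -108.5, 43.8]
orientation: [3.14, 0.001, 1.558]
ft_force: [-0.7, -0.1, 7.3]
opening: 36.3
```

{"fn": "play_rows", "kwargs": {"increments": [0,0,0.01,0,0,0,0,0,0,0.02,0,0,0,0,0,0,0.03,0,0,0,0,0,0,0.03,0,0,0,0,0,0,0.03,0,0,0,0,0,0,0.03,0,0,0,0,0,0,0.03,0,0,0,0,0,0,0.007,0,0,0,0]}}

```text
time_s: 21.43
ee_pos: [481.1, -108.7, 234.5]
orientation: [3.135, 0.003, 1.558]
ft_force: [0.9, -0.2, -0.0]
opening: 36.5
```

Run:
```python
from h import *
snap('side','s18');snap('top','t18');st();crop('s18',270,60,380,260,4)
```

```text
time_s 21.5333
joints [-0.463  0.308  1.51  -0.     1.321 -0.45 ]
ee_pos [ 480.39  -108.44   231.062]
orientation [3.139 0.001 1.558]
ft_force [-0.057  0.618 -1.546]
opening 36.07199369777075
```

View pics/s18_c270_60.png

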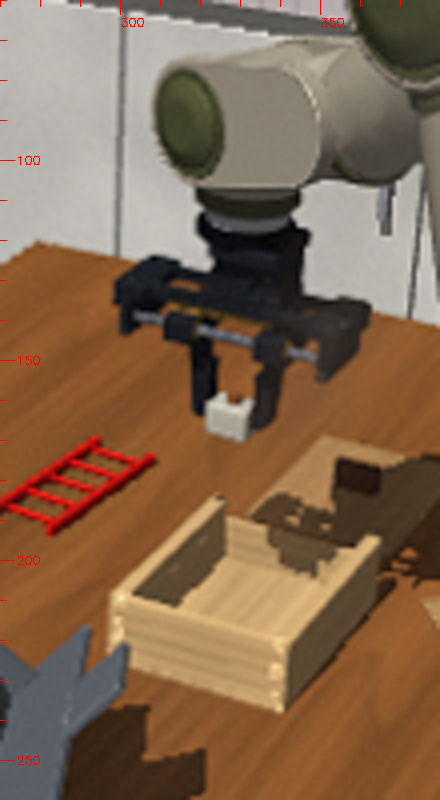

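{"fn": "play_rows", "kwargs": {"increments": [0.0023,0.0262,0,0,0,-0.0983,0,0.0023,0.0262,0,0,0,-0.0983,0,0.0023,0.0262,0,0,0,-0.0983,0,0.0023,0.0262,0,0,0,-0.0983,0,0.0023,0.0262,0,0,0,-0.0983,0,0.0023,0.0262,0,0,0,-0.0983,0,0.0023,0.0262,0,0,0,-0.0983,0,0.0023,0.0262,0,0,0,-0.0983,0,0.0023,0.0262,0,0,0,-0.0983,0,0.0023,0.0262,0,0,0,-0.0983,0,0.0023,0.0262,0,0,0,-0.0983,0,0.0023,0.0262,0,0,0,-0.0983,0]}}

```text
time_s: 22.53
ee_pos: [507.1, 207.3, 227.7]
orientation: [-3.141, 0.004, 0.373]
ft_force: [0.6, -0.2, -0.1]
opening: 36.4
```

{"fn": "play_rows", "kwargs": {"increments": [0,0,0,0,0,0,0,0,0,0,0,0,0,0,0,0,-0.015,0,0,0,0]}}

```text
time_s: 22.78
ee_pos: [508.3, 205.7, 215.6]
orientation: [3.141, -0.002, 0.38]
ft_force: [-0.1, -0.6, -0.6]
opening: 36.3
```

{"fn": "play_rows", "kwargs": {"increments": [0,0,-0.02,0,0,0,0,0,0,-0.02,0,0,0,0,0,0,-0.02,0,0,0,0,0,0,-0.015,0,0,0,0,0,0,-0.008,0,0,0,0,0,0,-0.004,0,0,0,0,0,0,0,0,0,0,0,0,0,0,0,0,0,0]}}

```text
time_s: 23.45
ee_pos: [508.1, 205.7, 128.6]
orientation: [3.141, -0.001, 0.378]
ft_force: [-0.3, 0.1, -0.1]
opening: 36.3
```

{"fn": "play_rows", "kwargs": {"increments": [0,0,0,0,0,0,0.5,0,0,0,0,0,0,0.55,0,0,0,0,0,0,0.55,0,0,0,0,0,0,0.55,0,0,0.02,0,0,0,0.55,0,0,0.03,0,0,0,0.55,0,0,0.03,0,0,0,0.55,0,0,0.03,0,0,0,0.55,0,0,0,0,0,0,0.6]}}

```text
time_s: 24.2
ee_pos: [509.4, 206.5, 244.0]
orientation: [3.139, -0.01, 0.379]
ft_force: [-0.5, 0.3, 0.4]
opening: 52.0
```

Run:
```python
from h import *
snap('side','s19');snap('top','t19');st();crop('s19',200,160,300,290,6);crop('t19',320,180,500,280,4)
```

```text
time_s 24.3
joints [0.169 0.396 1.348 0.    1.396 1.362]
ee_pos [507.877 206.11  238.893]
orientation [ 3.141 -0.002  0.378]
ft_force [ 0.117  0.314 -0.415]
opening 52.711590166157784
```

View pics/s19_c200_160.png

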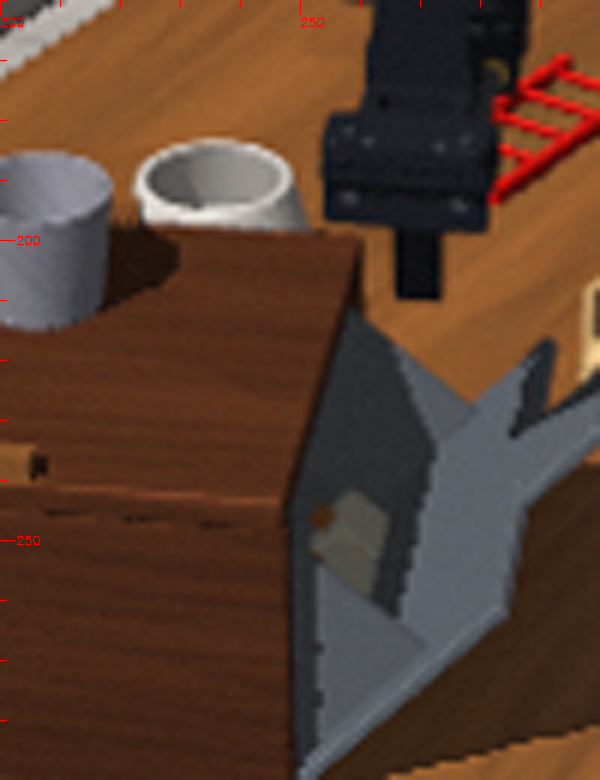

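View pics/t19_c320_180.png

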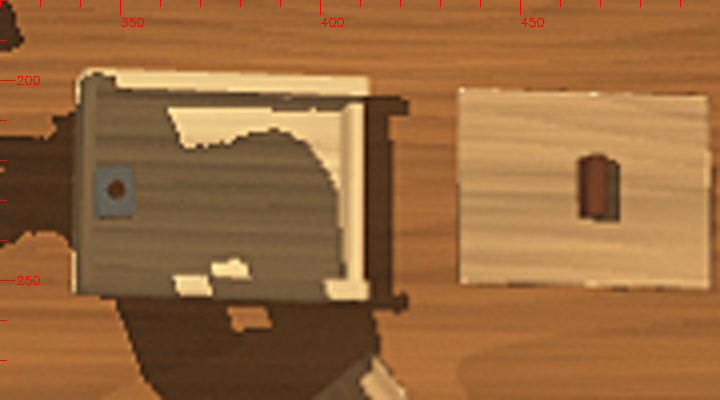

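Run:
```python
from h import *
np.set_printoptions(precision=1,suppress=True)
U=lambda u,v:cp(u,v,320,180,4)
print(atz('t19',*U(115,189),42)); print(np.mean([atz('t19',*U(u,v),34) for u,v in((95,166),(134,166),(134,218),(95,218))],0))
```

```text
[469.2 -70.6  42. ]
[467.8 -71.3  34. ]
```

{"fn": "play_rows", "kwargs": {"increments": [-0.0033,-0.0231,0,0,0,0.0983,0.7,-0.0033,-0.0231,0,0,0,0.0983,0.7,-0.0033,-0.0231,0,0,0,0.0983,0.7,-0.0033,-0.0231,0,0,0,0.0983,0.7,-0.0033,-0.0231,0,0,0,0.0983,0.7,-0.0033,-0.0231,0,0,0,0.0983,0.7,-0.0033,-0.0231,0,0,0,0.0983,0.7,-0.0033,-0.0231,0,0,0,0.0983,0.7,-0.0033,-0.0231,-0.01,0,0,0.0983,0.7,-0.0033,-0.0231,-0.02,0,0,0.0983,0.7,-0.0033,-0.0231,-0.03,0,0,0.0983,0.7,-0.0033,-0.0231,-0.03,0,0,0.0983,0.7]}}

```text
time_s: 25.3
ee_pos: [467.3, -72.0, 146.3]
orientation: [-3.141, -0.0, 1.563]
ft_force: [0.3, -0.4, 0.2]
opening: 61.8
```

{"fn": "play_rows", "kwargs": {"increments": [0,0,-0.03,0,0,0,0.7,0,0,-0.02,0,0,0,0.7,0,0,0,0,0,0,0.7,0,0,0,0,0,0,0.7,0,0,0,0,0,0,0.7]}}

```text
time_s: 25.72
ee_pos: [468.5, -71.0, 98.8]
orientation: [3.141, 0.0, 1.558]
ft_force: [0.2, -0.0, -0.6]
opening: 61.9
```

{"fn": "play_rows", "kwargs": {"increments": [0,0,-0.015,0,0,0,0.7,0,0,-0.015,0,0,0,0.7,0,0,-0.015,0,0,0,0.7,0,0,-0.011,0,0,0,0.7,0,0,0,0,0,0,0.7,0,0,0,0,0,0,0.4,0,0,0,0,0,0,0.1,0,0,0,0,0,0,0.1,0,0,0,0,0,0,0,0,0,0,0,0,0,0,0,0,0,0,0,0,0]}}

```text
time_s: 26.63
ee_pos: [468.6, -71.3, 43.0]
orientation: [3.14, 0.001, 1.558]
ft_force: [-1.0, 0.6, 7.8]
opening: 36.3
```

{"fn": "play_rows", "kwargs": {"increments": [0,0,0.01,0,0,0,0,0,0,0.02,0,0,0,0,0,0,0.03,0,0,0,0,0,0,0.03,0,0,0,0,0,0,0.03,0,0,0,0,0,0,0.03,0,0,0,0,0,0,0.03,0,0,0,0,0,0,0.007,0,0,0,0]}}

```text
time_s: 27.3
ee_pos: [469.2, -71.5, 233.5]
orientation: [3.135, 0.003, 1.558]
ft_force: [-0.2, -0.5, -0.1]
opening: 36.4
```

Run:
```python
from h import *
snap('side','s20');st();crop('s20',270,60,380,260,4)
```

```text
time_s 27.35
joints [-0.401  0.275  1.556 -0.     1.305 -0.389]
ee_pos [469.03  -71.457 232.435]
orientation [3.136 0.002 1.558]
ft_force [0.409 0.64  0.705]
opening 36.491791538599635
```

View pics/s20_c270_60.png

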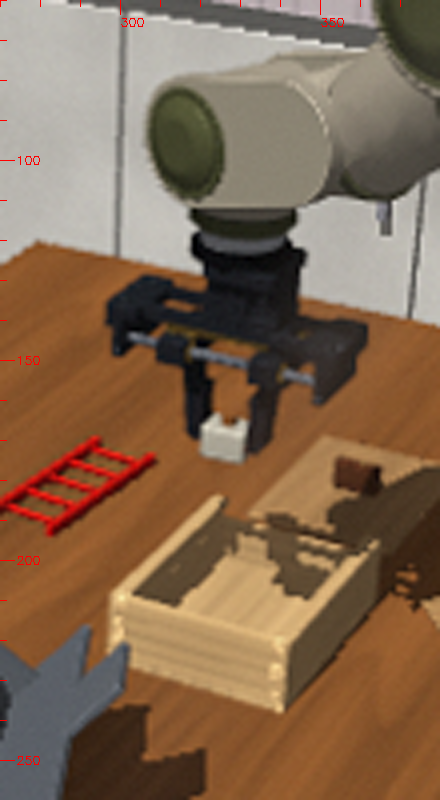

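{"fn": "play_rows", "kwargs": {"increments": [0.0018,0.0268,0,0,0,-0.0983,0,0.0018,0.0268,0,0,0,-0.0983,0,0.0018,0.0268,0,0,0,-0.0983,0,0.0018,0.0268,0,0,0,-0.0983,0,0.0018,0.0268,0,0,0,-0.0983,0,0.0018,0.0268,0,0,0,-0.0983,0,0.0018,0.0268,0,0,0,-0.0983,0,0.0018,0.0268,0,0,0,-0.0983,0,0.0018,0.0268,0,0,0,-0.0983,0,0.0018,0.0268,0,0,0,-0.0983,0,0.0018,0.0268,0,0,0,-0.0983,0,0.0018,0.0268,0,0,0,-0.0983,0]}}

```text
time_s: 28.35
ee_pos: [489.2, 251.7, 227.2]
orientation: [-3.141, 0.003, 0.373]
ft_force: [0.3, -0.6, -0.8]
opening: 36.3
```

{"fn": "play_rows", "kwargs": {"increments": [0,0,0,0,0,0,0,0,0,0,0,0,0,0,0,0,-0.015,0,0,0,0]}}

```text
time_s: 28.6
ee_pos: [490.3, 250.1, 214.9]
orientation: [3.141, -0.003, 0.38]
ft_force: [-0.4, -0.1, -0.4]
opening: 36.3
```

{"fn": "play_rows", "kwargs": {"increments": [0,0,-0.02,0,0,0,0,0,0,-0.02,0,0,0,0,0,0,-0.02,0,0,0,0,0,0,-0.015,0,0,0,0,0,0,-0.008,0,0,0,0,0,0,-0.004,0,0,0,0,0,0,0,0,0,0,0,0,0,0,0,0,0,0]}}

```text
time_s: 29.27
ee_pos: [490.1, 250.2, 127.6]
orientation: [3.141, -0.001, 0.378]
ft_force: [1.0, 0.8, 0.6]
opening: 35.9
```

{"fn": "play_rows", "kwargs": {"increments": [0,0,0,0,0,0,0.5,0,0,0,0,0,0,0.55,0,0,0,0,0,0,0.55,0,0,0,0,0,0,0.55,0,0,0.02,0,0,0,0.55,0,0,0.03,0,0,0,0.55,0,0,0.03,0,0,0,0.55,0,0,0.03,0,0,0,0.3,0,0,0,0,0,0,0]}}

```text
time_s: 30.02
ee_pos: [491.4, 251.0, 243.0]
orientation: [3.14, -0.01, 0.379]
ft_force: [1.0, 1.1, 1.0]
opening: 37.2
```

Run:
```python
from h import *
snap('side','s21');snap('top','t21');st();crop('s21',200,160,300,290,6);crop('t21',320,180,500,280,4)
```

```text
time_s 30.1167
joints [ 0.258  0.4    1.344 -0.     1.396  1.45 ]
ee_pos [489.866 250.524 237.877]
orientation [ 3.141 -0.002  0.378]
ft_force [ 0.286 -0.753 -0.744]
opening 29.531846573119406
```

View pics/s21_c200_160.png

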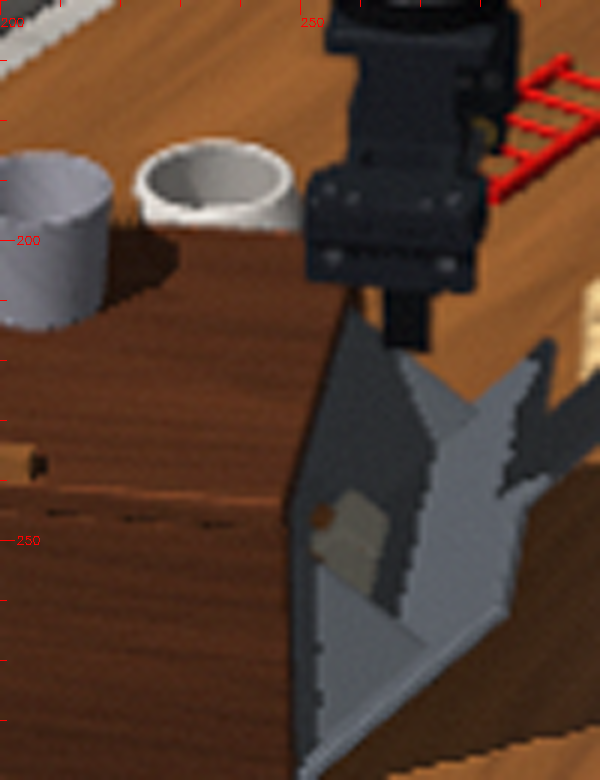

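View pics/t21_c320_180.png

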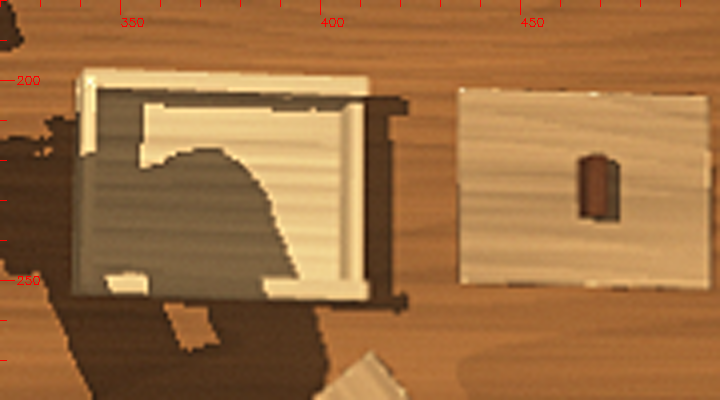

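{"fn": "play_rows", "kwargs": {"increments": [-0.0151,-0.0146,0,0,0,0,0,-0.0151,-0.0146,0,0,0,0,0,-0.0151,-0.0146,0,0,0,0,0,-0.0151,-0.0146,0,0,0,0,0,-0.0151,-0.0146,0,0,0,0,0,-0.0151,-0.0146,0,0,0,0,0,0,0,0,0,0,0,0]}}

```text
time_s: 30.7
ee_pos: [396.5, 161.4, 235.9]
orientation: [-3.141, 0.004, 0.377]
ft_force: [0.1, -0.4, -0.2]
opening: 0.8
```

Run:
```python
from h import *
snap('side','s22');f=snap('top','t22');st()
im=cv2.imread('pics/t22.png');cv2.imwrite('pics/t22b.png',np.clip(im.astype(float)*1.8,0,255).astype(np.uint8))
import shutil;shutil.copy('pics/t22.npz','pics/t22b.npz');crop('t22b',180,150,310,260,6)
```

```text
time_s 30.8
joints [0.111 0.198 1.65  0.    1.295 1.304]
ee_pos [398.892 162.692 236.437]
orientation [-3.141  0.001  0.377]
ft_force [-0.713  0.012 -0.078]
opening 0.6049087023032528
```

View pics/t22b_c180_150.png

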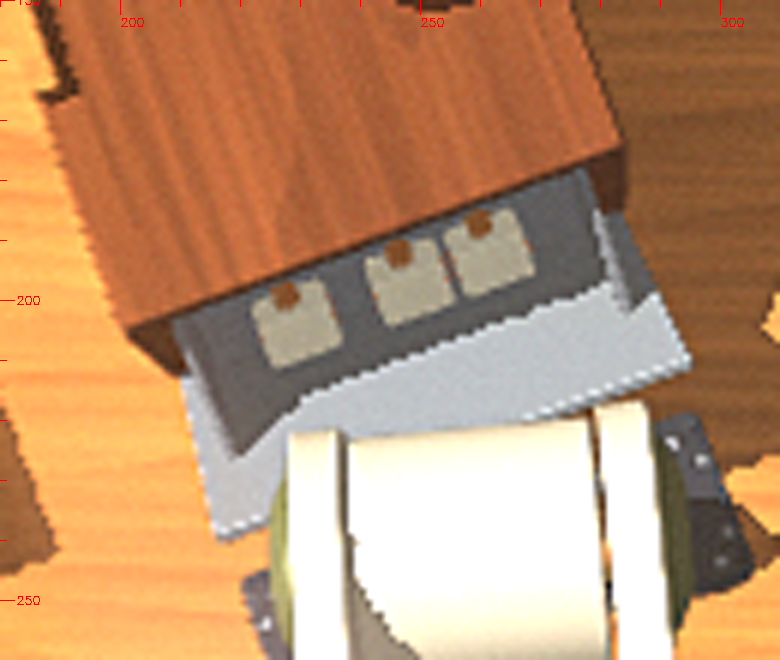

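View pics/s22.png

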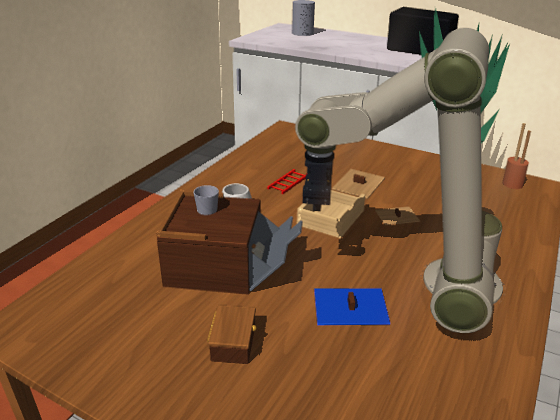

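{"fn": "play_rows", "kwargs": {"increments": [0,0,-0.02,0,0,0,0,0,0,-0.02,0,0,0,0,0,0,-0.02,0,0,0,0,0,0,-0.02,0,0,0,0,0,0,0,0,0,0,0,0.006,0.0024,0,0,0,0,0,0.006,0.0024,0,0,0,0,0,0.006,0.0024,0.001,0,0,0,0,0.006,0.0024,0.001,0,0,0,0,0,0,0,0,0,0,0]}}

```text
time_s: 31.63
ee_pos: [423.6, 172.7, 160.0]
orientation: [3.141, 0.001, 0.379]
ft_force: [-5.0, -1.3, 3.5]
opening: 0.2
```

Run:
```python
from h import *
snap('side','s23');st();crop('s23',200,100,350,290,4)
```

```text
time_s 31.6833
joints [ 0.127  0.336  1.71  -0.     1.096  1.32 ]
ee_pos [423.522 172.667 159.918]
orientation [3.141 0.    0.379]
ft_force [-3.476 -0.879  3.491]
opening 0.6199746731331555
```

View pics/s23_c200_100.png

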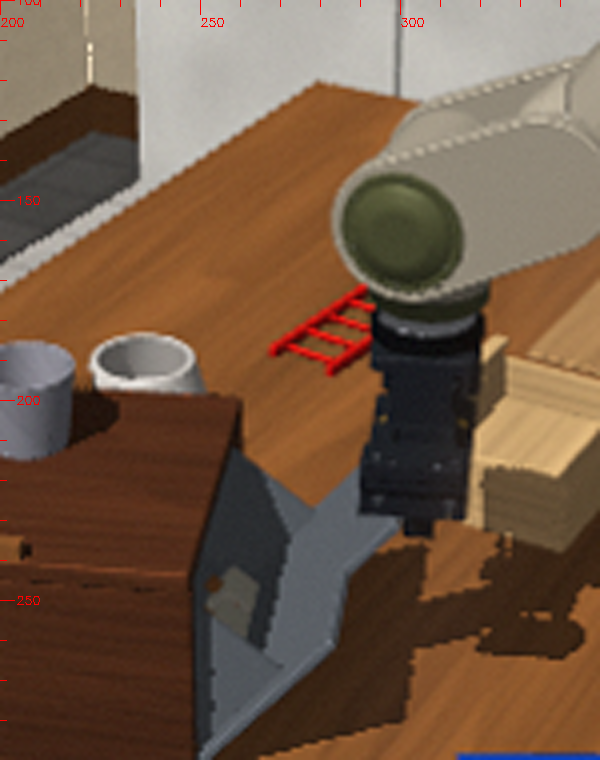

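{"fn": "play_rows", "kwargs": {"increments": [0.0062,0.0025,0.0042,0,0,0,0,0.0062,0.0025,0.0042,0,0,0,0,0.0062,0.0025,0.0042,0,0,0,0,0.0062,0.0025,0.0042,0,0,0,0,0.007,0.0028,0.004,0,0,0,0,0.007,0.0028,0.004,0,0,0,0,0.007,0.0028,0.004,0,0,0,0,0.007,0.0028,0.004,0,0,0,0]}}

```text
time_s: 32.35
ee_pos: [476.3, 193.9, 192.7]
orientation: [3.141, 0.0, 0.378]
ft_force: [-3.1, -1.2, -1.9]
opening: 0.4
```

{"fn": "play_rows", "kwargs": {"increments": [0.0074,0.003,0.0025,0,0,0,0,0.0074,0.003,0.0025,0,0,0,0,0.0074,0.003,0.0025,0,0,0,0,0.0074,0.003,0.0025,0,0,0,0,0.0065,0.0026,0.001,0,0,0,0,0.0065,0.0026,0.001,0,0,0,0,0.0065,0.0026,0.001,0,0,0,0,0,0,0,0,0,0,0]}}

```text
time_s: 33.02
ee_pos: [526.4, 213.9, 205.2]
orientation: [3.142, -0.002, 0.378]
ft_force: [0.2, -0.6, 0.4]
opening: 0.8
```

Run:
```python
from h import *
snap('side','s24');st();crop('s24',200,100,350,290,4)
p=[552.43,224.14,.3787];s=state()['ee_pos'];c,n=np.cos(p[2]),np.sin(p[2]);print(c*(s[0]-p[0])+n*(s[1]-p[1]),-n*(s[0]-p[0])+c*(s[1]-p[1]))
```

```text
time_s 33.0667
joints [0.178 0.459 1.347 0.    1.335 1.37 ]
ee_pos [525.815 213.772 204.995]
orientation [-3.142 -0.001  0.378]
ft_force [-0.808  0.466 -0.404]
opening 0.2141597811120608
-28.562089901760302 0.20660771240888742
```

View pics/s24_c200_100.png

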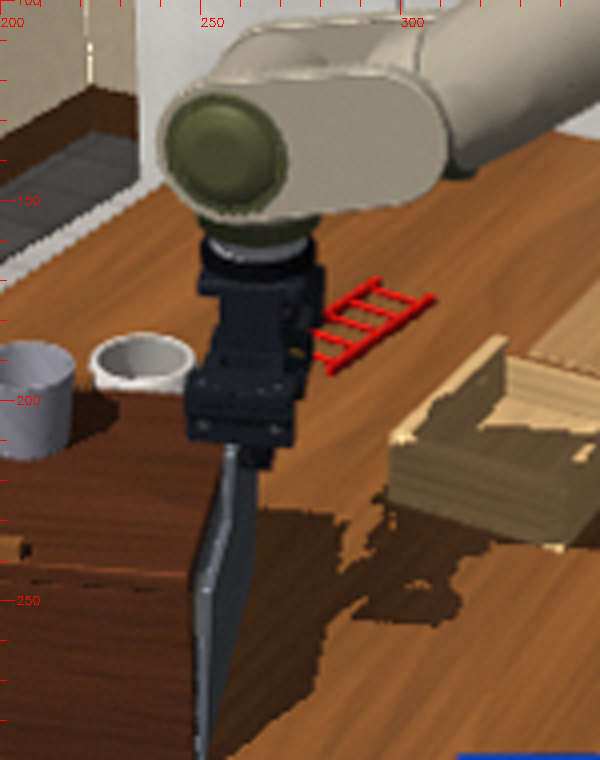

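{"fn": "play_rows", "kwargs": {"increments": [0.0037,0.0015,0,0,0,0,0,0.0037,0.0015,0,0,0,0,0,0.0019,0.0007,0,0,0,0,0,0,0,0,0,0,0,0]}}

```text
time_s: 33.4
ee_pos: [534.7, 217.3, 204.9]
orientation: [-3.142, -0.0, 0.378]
ft_force: [-0.3, 0.2, -0.0]
opening: 0.4
```

{"fn": "play_rows", "kwargs": {"increments": [0.0019,0.0007,0,0,0,0,0,0,0,0,0,0,0,0]}}

```text
time_s: 33.57
ee_pos: [535.4, 217.6, 204.9]
orientation: [-3.141, 0.003, 0.378]
ft_force: [-6.6, -3.4, 3.4]
opening: 0.2
```

{"fn": "play_rows", "kwargs": {"increments": [0.0019,0.0007,0,0,0,0,0,0,0,0,0,0,0,0]}}

```text
time_s: 33.73
ee_pos: [535.6, 217.6, 204.9]
orientation: [-3.142, 0.008, 0.378]
ft_force: [-16.7, -6.7, 9.3]
opening: 0.2
```

{"fn": "play_rows", "kwargs": {"increments": [0.0019,0.0007,0,0,0,0,0,0,0,0,0,0,0,0]}}

```text
time_s: 33.9
ee_pos: [535.7, 217.7, 204.9]
orientation: [3.142, 0.013, 0.378]
ft_force: [-26.2, -12.3, 14.6]
opening: 0.4
```

{"fn": "play_rows", "kwargs": {"increments": [-0.006,-0.0024,0,0,0,0,0,-0.015,-0.006,0,0,0,0,0,-0.02,-0.008,0,0,0,0,0,-0.02,-0.01,0.02,0,0,0,0,-0.02,-0.03,0.02,0,0,0,0,-0.02,-0.04,0,0,0,0,0,-0.02,-0.04,0,0,0,0,0,0,-0.04,0,0,0,0,0,0,-0.04,0,0,0,0,0,0,0,0,0,0,0,0]}}

```text
time_s: 34.73
ee_pos: [422.2, 2.9, 245.3]
orientation: [3.139, -0.001, 0.372]
ft_force: [1.0, 0.8, 0.4]
opening: 0.6
```

Run:
```python
from h import *
snap('side','s25');snap('top','t25');st();crop('s25',150,180,280,300,6);crop('t25',190,160,300,220,7)
```

```text
time_s 34.8333
joints [-0.265  0.173  1.656  0.     1.312  0.931]
ee_pos [422.015   7.081 245.049]
orientation [ 3.141 -0.001  0.375]
ft_force [-0.444 -0.25  -0.177]
opening 0.4213841017042932
```

View pics/s25_c150_180.png

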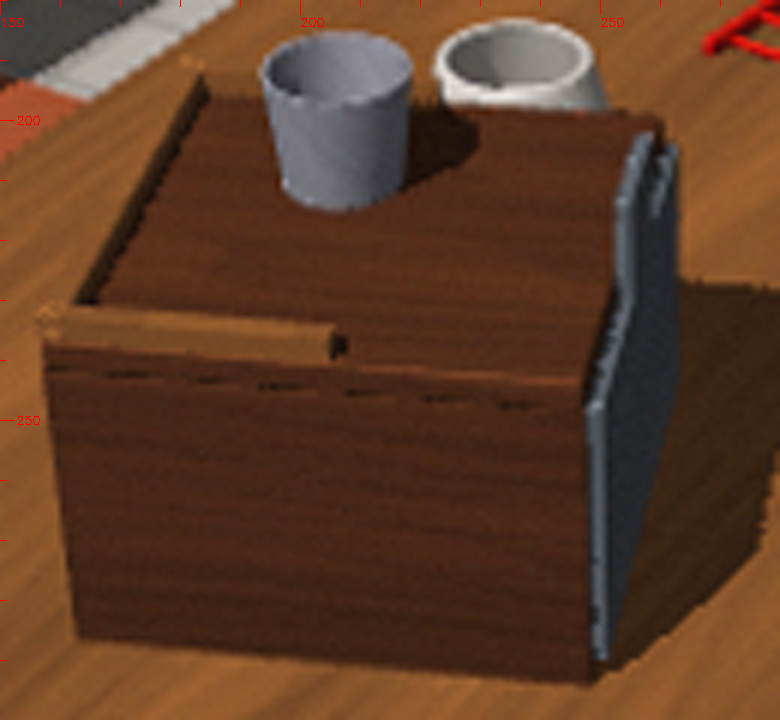

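View pics/t25_c190_160.png

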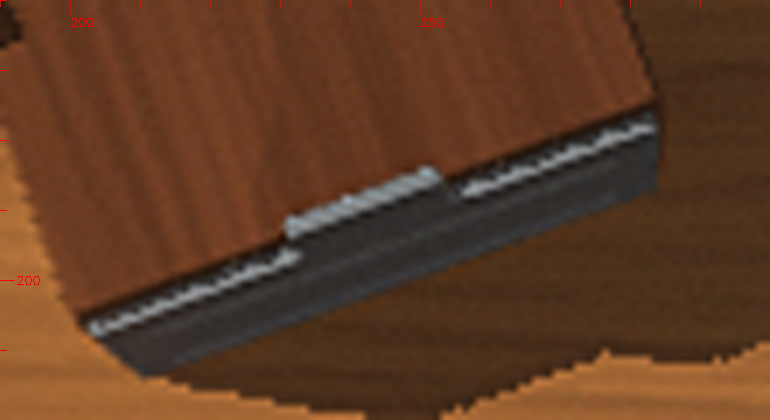

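View pics/t25.png

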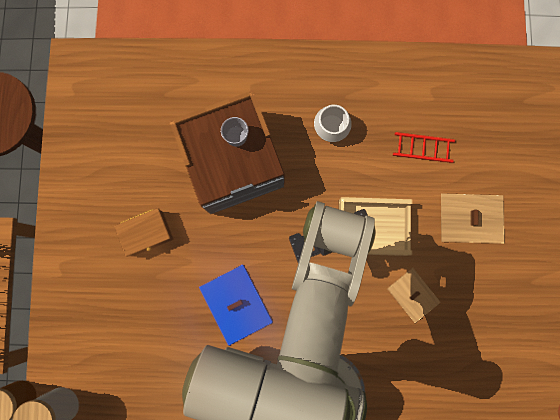

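Run:
```python
from h import *
snap('side','s26');crop('s26',280,130,420,260,5);st()
```

```text
time_s 34.8833
joints [-0.263  0.173  1.656  0.     1.312  0.931]
ee_pos [421.943   8.202 244.982]
orientation [-3.142 -0.001  0.377]
ft_force [0.277 0.831 0.285]
opening 0.6094450238935571
```

View pics/s26_c280_130.png

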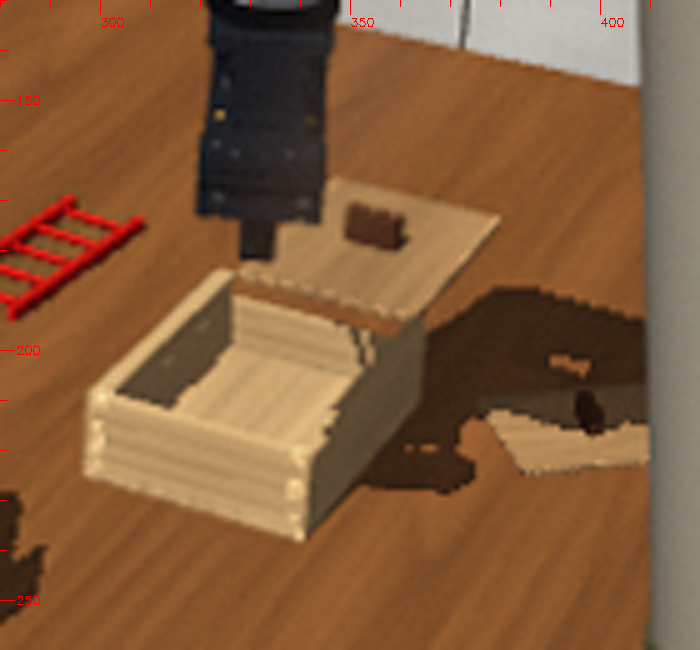

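The box is empty and the lid lies flat on the table, away from the box. The robot touches nothing, so I am handing in.

```bash
python3 -c "
from plant import env
print(env.job_done())"
```

```text
the job is handed in; nothing more can be done
None
```

The job is done and handed in at about 35 s of the 210 s allowed.

- **Bin opened:** I pushed the bin's tongue out to about 40 degrees. The two cameras gave 39 to 40.
- **Lid:** I slid the lid out along its grooves and laid it flat on the table, clear of the box.
- **Blocks:** There were three blocks in the box. I put them one by one into the tilted bin; the top view showed all three inside and the box was empty.
- **Bin shut:** I pushed the bin back to its stop, where the force rose to about 30 N with no further movement. The last pictures match the shut position.

**Last checks:**
- The lid was shifted and turned slightly while the robot was away from it. It still lies flat and clear of the box, so I left it there.
- The cup, nest pot, ladder and seed box look unmoved.
- The wrist read about 7 N upward during each block grip. It was gone after each lift, and I did not find its cause.

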